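Dial open the spacer safe and add a spacer ring to its column

ROBOT

A 6-joint arm with a two-finger parallel gripper is mounted at the origin on the work surface. World frame = base frame: x ahead of the robot, y to its left, z up, the work surface at z = 0. Lengths are in mm, angles in degrees, forces in N, time in s.
With the tool pointing down it reaches from about 350 to 850 mm from the base axis. Payload 8.1 kg.
Tool frame: the origin (TCP) lies on the centre line of the jaws, within the pads' length; the fingertips stand r.tip_extent ahead of it and the grasp point (between the pads) lies 8 mm behind it (r.tip_extent is the distance from the TCP to the fingertips, in mm); z points along the fingers, y is the direction in which the jaws open and shut (so a half turn about z gives the same grasp; the last joint's range is limited). The gripper opens to 85 mm and grips with 20 to 120 N. Pads are 22 mm wide; open, the fingers measure 114 mm over their backs; the gripper's body (76 mm by 85 mm) begins 54 mm behind the grasp point. The pads swing forward as they close: fully open they stand 13 mm farther back than shut.
Start: joints at [-77.487, 7.471, 85.268, -0, 87.261, -4.893], TCP at [179.509, -572.522, 202.592] pointing down, gripper open.
Joint ranges: [-169.43, 169.43], [-51.17, 129.36], [1.28, 143.12], [-76.62, 256.62], [0, 156.53], [-152.29, 152.29]. Speed limits (degrees/s): [136.94, 136.94, 159.86, 180, 180, 180].

INTERFACE

Orientations are given as [roll, pitch, yaw] about the fixed x, y, z axes, in that order (R = Rz(yaw) Ry(pitch) Rx(roll)).
In Python, from bench import sense, optics, hand_in, spotter, r gives the robot as it stands.
- The arm moves only by the tool apply_moves, never from a script. Its argument "series" is a list of rows, each a list of 3 entries, a list of its own where there are three numbers: the opening, from 0 (shut) to 1 (fully open), then the shift along the world's x, y, z in m, then the turn about the world's z in rad. In form: [[grip, [x, y, z], turn], ...]. A call has 1 to 5 rows; each row is the pose to reach, as a shift and turn from the pose measured when the call began; what a row does not reach only later rows make up. A row lasts 1/8 s, in which the tool goes at most 62.5 mm and 10.7 degrees, less where a joint would pass 70% of its speed; a pose out of reach is approached as far as the arm can. A call with a gripper value outside its range is refused whole. The fingers move at their own pace and stop on an object; "grip_force" is the grip in N (left out, the last holds). Time passes only in rows, so rows that repeat a pose let the fingers close. It gives the time, the measured TCP pose, the force and the opening at its end, in the units of the state.
- sense(): the state, without advancing time (a new reading comes with each control period).
- optics.snapshot(name): name is "scene" or "top" or "wrist"; returns a dict with "color" (384x512x3 uint8, blue, green, red), "intrinsics" (3x3 intrinsics, pixels), "rvec" (rotation vector, rad) and "tvec" (3), from world to camera coordinates, as OpenCV has them. Camera axes: x right, y down, z forward; pixel columns grow to the right and rows downward; lengths in mm; the calibration is good to about 2 mm. The wrist camera is an equidistant fisheye: a pixel r from the principal point sees the ray r / f radians off the axis. A picture is of the moment at which its call begins. There is no depth.
- hand_in(): hands the job in, once; it reports no verdict.
Trained networks look in a picture, given as the dict that the camera call returned (one of the last four; its "shot" number tells which), for a name from the list of things; names that differ only in an ending like _2 or _b are one class to them, and where a whole thing is asked for, a point or a joint stands for the part that bears it (a point fixed in the world has none). Each returns a list of dicts, best first, with "p" (0 to 1); they miss things now and then, are a little off and sometimes report something else, mostly with a low value. They report only what shows in the picture. A call takes as long as a camera call. They do not tell look-alikes from the thing itself.
- spotter.search_frame(picture, query): "xyz" ([x, y, z] in mm, in the coordinates of the camera as it stood for that picture, good to about 4 mm: the middle of the surface that is visible of it).
- spotter.masks_of(picture, query): "mask" (384x512 bool, what is visible of it).
The state is a dict: "time": time; "joint_pos": joint angles; "qd": joint speeds; "joint_efforts": joint torques, N m; "tool_pos": TCP position; "tcp_rot": TCP orientation; "ft_force": force on the tool from outside, world axes, zero at the start; "wrist_torque": the same for the moment, N m; "finger_gap": finger opening in mm.
Only numpy, scipy, OpenCV 4.12 (cv2) and the standard library are available. Lean on these libraries where they do the work, as an engineer would, in place of code of your own. Each camera call takes 0.05 s, during which the arm holds its last target.

TASK

Unlock the grey spacer safe by turning its dial by the orange spinner: clockwise, past red once and stopping on red the second time the white pointer reaches it; then anticlockwise, past yellow once and stopping on yellow the second time; then clockwise straight to blue - pause about half a second on each colour and do not overrun red or yellow. Only then slide the blue cover fully open and drop the loose silver spacer ring into the tube beneath it, so that it lies flat on the gold ring already in there, in one column. Leave the dial on blue and the cover open, and do not disturb the bottle, the jar or the hub.

Things in the scene. Friction and masses are not known exactly. Their poses are not given: they have to be found in the camera images.
- safe: Grey steel block safe standing fixed on the bench, 200 (x) x 260 (y) x 110 (z) mm. Origin: centre of its underside. Its x axis points roughly away from the robot, its z up; the flat top deck is at z = 110 mm. The dial is on its +y half, the blue cover on its -y half.
- dial_centre (a point): Point on the deck on the dial's upright axis, in the safe at x = 0, y = +65 mm; axes parallel to the safe's. The dial is a black disc of 94 mm diameter, its top 14 mm above the deck, with a 20 mm boss to 16 mm above the deck and a white radial pointer line under the spinner. On the deck round it, 60 mm from the axis, are a red, a yellow and a blue mark, each 20 x 11 mm.
- red_mark (a point): Centre of the red mark, in the safe's +x direction from the dial's axis (dial angle 0).
- yellow_mark (a point): Centre of the yellow mark, 2.083 rad (119 degrees) clockwise from red.
- blue_mark (a point): Centre of the blue mark, 4.283 rad (245 degrees) clockwise from red.
- dial (a joint): Dial angle in rad over whole turns, growing clockwise from above; stays where left (friction 0.05 N m). Pointer and spinner stand in the safe's direction (x, y) = (cos q, -sin q). Starts between -3.8 and -0.4, so clockwise arrivals at red are at 0 and 6.283; from there anticlockwise arrivals at yellow are at 2.083 and -4.2; blue is then next reached clockwise at -2.0.
- spinner_mid (a point): Mid-height of the orange spinner, a free-turning upright round grip 18 mm in diameter and 38 mm high standing on the dial 34 mm from its axis; this point is 36 mm above the deck, its foot is 16 and its top 54 mm above the deck. Because it spins freely, the hand need not turn as it carries the spinner round.
- cover (a joint): Position of the blue cover in m: 0 shut over the tube, 0.085 fully open (a stop); it slides along the safe's +x axis with about 2 N of friction and stays where left. Nothing but the rules holds it shut: the dial must be set first.
- cover_grip (a point): Middle of the black grip fin on the cover, 28 mm above the deck. The fin is 12 mm thick along the safe's x, 50 mm long along its y, from 6 to 42 mm above the deck. The cover is a 90 x 90 x 5 mm plate centred under it, lying 1 mm above the deck; it is centred over the tube when shut.
- tube_mouth (a point): Centre of the tube's open mouth, level with the deck, in the safe at x = -45, y = -65 mm. The tube is round, 64 mm in diameter with a 3 mm chamfer at the mouth, 45 mm deep, closed below. The gold ring lies in its lower 18 mm; both rings fill 36 mm.
- tube_floor (a point): Centre of the tube's floor, 45 mm below the mouth; axes parallel to the safe's.
- silver_ring_centre (a point): Centre, half-way up, of the loose silver (aluminium) spacer ring lying flat on the bench: 62 mm outside and 36 mm inside diameter, 18 mm thick, about 100 g; z is the ring's axis.
- silver_ring: The silver ring; origin at the centre of its underside, 9 mm below its centre.
- gold_ring_centre (a point): Centre, half-way up, of the gold (brass coloured) spacer ring of the same size, which lies flat on the tube's floor from the start, hidden until the cover is open. Leave it there.
- gold_ring: The gold ring; origin at the centre of its underside, 9 mm below its centre.
- oil_bottle: Bystander: green bottle, 60 mm diameter, 170 mm high, standing; origin at the centre of its underside, z up.
- grease_jar: Bystander: amber jar, about 66 mm diameter, 80 mm high, standing; origin at the centre of its underside, z up.
- hub: Bystander: dark steel bicycle wheel hub standing on its end, flanges 66 mm (below) and 52 mm (above) across, 108 mm high; origin at the centre of its underside, z up.
Things that resemble listed ones, but are neither listed nor needed, are in the scene too. There is more than one size of the silver_ring; the job needs the middle-sized.

How it is judged:
By the outcome, as a careful person would: the job done as asked, in the order asked, and still so for the second after the job is handed in, with the robot touching nothing.
It also fails if it takes over 72 s, if anything falls off the work surface, if the arm or the gripper's body presses on something with over 40 N, if the wrist force passes 120 N, or if a joint passes its speed limit or range.

## Working session

There is one attempt and no reset: what is moved stays moved. The work goes in short steps, Python scripts to look and compute and a tool call to move; the robot and the scene stay as the last step left them, time stands still between calls to the robot, and variables do not carry over. Pictures are saved under pics/ and viewed, and the job is handed in when it is done.

Besides the shell and the picture viewer there is one more tool, called after "Request:" as name(argument=value, ...), one argument or row to a line, values as JSON. apply_moves: Moves the arm, as the interface text tells. Its arguments: {"type":"object","properties":{"series":{"type":"array"},"grip_force":{"type":"number"}},"required":["series"]}

```bash
ls; mkdir -p pics
cat > h.py <<'E'
from bench import sense, optics, hand_in, spotter, r
import numpy as np, cv2
def snap(n,name=None):
    p=optics.snapshot(n)
    if name: cv2.imwrite('pics/'+name+'.png',p['color'])
    return p
def RT(p):
    R,_=cv2.Rodrigues(np.array(p['rvec'],float)); return R,np.array(p['tvec'],float).reshape(3)
def c2w(p,x):
    R,t=RT(p); return R.T@(np.array(x)-t)
def proj(p,X):
    R,t=RT(p); K=np.array(p['intrinsics']); c=(R@np.atleast_2d(X).T).T+t
    u=(K@c.T).T; return u[:,:2]/u[:,2:]
def ray(p,uv,z):
    R,t=RT(p);K=np.array(p['intrinsics'])
    d=R.T@np.linalg.inv(K)@np.array([uv[0],uv[1],1.]); o=-R.T@t
    return o+d*(z-o[2])/d[2]
E
python3 - <<'E'
from h import *
print(sense(), r.tip_extent, [a for a in dir(r) if a[0]!='_'])
a=snap('scene','s0'); b=snap('top','t0')
for p in(a,b):
    for q in ['safe','dial','spinner_mid','cover_grip','silver_ring','oil_bottle','grease_jar','hub','red_mark','yellow_mark','blue_mark']:
        try:
            print(q,[(np.round(c2w(p,d['xyz'])).tolist(),round(d['p'],2)) for d in spotter.search_frame(p,q)][:5])
        except Exception as e: print(q,e)
print(sense()['time'])
E
```

```text
pics
{'time': 0.0, 'joint_pos': array([-7.74873503e+01,  7.51413508e+00,  8.53296068e+01,  4.61767665e-04,
        8.72623236e+01, -4.89234382e+00]), 'qd': array([-0.01823098, -0.01469052,  0.03410835, -0.06296609, -0.04678979,
       -0.02506538]), 'joint_efforts': array([-1.97038285e-04, -5.69391811e+01, -5.00559211e+01, -1.25737238e-04,
        1.47649425e-02,  9.98107538e-06]), 'tool_pos': array([ 179.37377251, -571.92341104,  201.55149476]), 'tcp_rot': array([-1.79894360e+02, -9.50518199e-03,  1.74049622e+01]), 'ft_force': array([ 0.31104329, -0.32177664,  1.09046704]), 'wrist_torque': array([-0.01147062, -0.05443806, -0.0229862 ]), 'finger_gap': 85.41747323585584} 11.0 ['PlanningError', 'tip_extent']
safe [([610.0, 34.0, 110.0], 0.68)]
dial [([542.0, 66.0, 122.0], 0.85)]
spinner_mid []
cover_grip [([549.0, -63.0, 118.0], 0.58)]
silver_ring [([381.0, -423.0, 30.0], 0.78), ([397.0, -305.0, 17.0], 0.74), ([397.0, -214.0, 13.0], 0.63)]
oil_bottle [([533.0, -335.0, 87.0], 0.97)]
grease_jar [([403.0, 315.0, 58.0], 0.91), ([394.0, -306.0, 20.0], 0.31)]
hub [([547.0, 389.0, 49.0], 0.78), ([605.0, 33.0, 113.0], 0.43)]
red_mark [([602.0, 36.0, 111.0], 0.59), ([396.0, -304.0, 19.0], 0.44)]
yellow_mark [([604.0, 29.0, 110.0], 0.64)]
blue_mark [([605.0, 31.0, 109.0], 0.87)]
safe [([555.0, 5.0, 112.0], 0.88)]
dial [([541.0, 63.0, 123.0], 0.92)]
spinner_mid [([520.0, 34.0, 166.0], 0.38)]
cover_grip [([533.0, -71.0, 120.0], 0.75)]
silver_ring [([377.0, -429.0, 28.0], 0.79), ([391.0, -308.0, 15.0], 0.68), ([394.0, -207.0, 13.0], 0.47)]
oil_bottle [([517.0, -339.0, 112.0], 0.9)]
grease_jar [([380.0, 309.0, 79.0], 0.95), ([552.0, 4.0, 111.0], 0.27)]
hub [([534.0, 380.0, 89.0], 0.66)]
red_mark [([552.0, 3.0, 110.0], 0.93)]
yellow_mark [([550.0, -1.0, 110.0], 0.66)]
blue_mark [([550.0, 2.0, 110.0], 0.72)]
1.2
```

View pics.

View pics/t0.png

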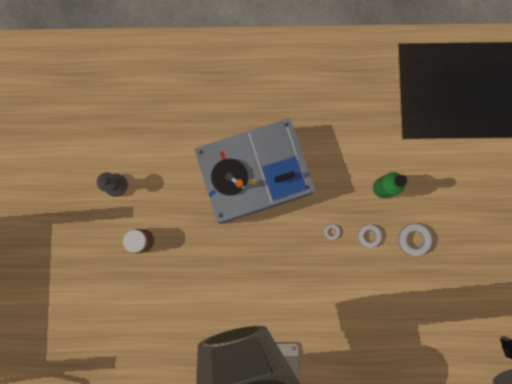

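View pics/s0.png

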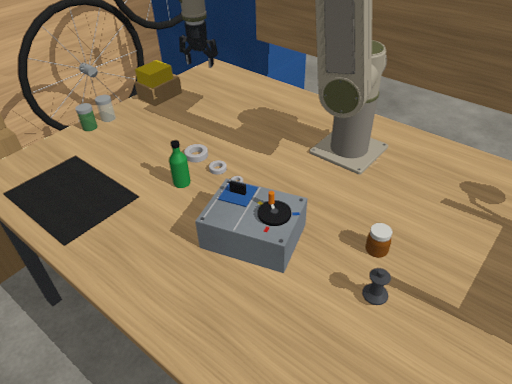

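Run:
```python
from h import *
a=cv2.imread('pics/t0.png'); 
c=cv2.resize(a[110:230,185:325],None,fx=5.5,fy=5,interpolation=cv2.INTER_CUBIC)
c=cv2.resize(a[112:228,185:325],(770,638)[:2],interpolation=cv2.INTER_CUBIC)[:600]
cv2.imwrite('pics/t0c.png',c)
d=cv2.resize(a[215:265,315:445],(780,300),interpolation=cv2.INTER_CUBIC); cv2.imwrite('pics/t0r.png',d)
s=cv2.imread('pics/s0.png');cv2.imwrite('pics/s0c.png',cv2.resize(s[140:270,150:320],(680,520),interpolation=cv2.INTER_CUBIC))
p=snap('top'); 
for m in spotter.masks_of(p,'silver_ring')[:4]:
    M=m['mask'].astype(np.uint8); ys,xs=np.where(M)
    cs,_=cv2.findContours(M,cv2.RETR_EXTERNAL,cv2.CHAIN_APPROX_NONE)
    cs=max(cs,key=len); (u,v),ax,an=cv2.fitEllipse(cs)
    w=ray(p,(u,v),14); s=np.linalg.norm(ray(p,(u+1,v),14)-w)
    print(m['p'],u,v,ax,w,np.array(ax)*s)
w=snap('wrist','w0'); print(w['intrinsics'],w['tvec'],p['tvec'],p['intrinsics'])
```

```text
0.92 413.6681823730469 239.5859375 (31.25568199157715, 33.94063186645508) [ 378.48889184 -427.54135891   14.        ] [84.5523622 91.8156449]
0.59 368.6826171875 236.0180206298828 (21.753522872924805, 22.547199249267578) [ 389.13447113 -306.07122335   14.        ] [59.0010186 61.1536683]
0.55 330.9951477050781 231.9551544189453 (14.328487396240234, 14.73855972290039) [ 400.99046533 -204.05543687   14.        ] [38.95769645 40.0726413 ]
[[297.31863964   0.         251.43979855]
 [  0.         297.31863964 186.91255824]
 [  0.           0.           1.        ]] [-599.94420512  -37.84298823  380.46435804] [ -12.27402031  515.57713101 1158.95879257] [[435.52521095   0.         261.83536812]
 [  0.         435.52521095 190.2748422 ]
 [  0.           0.           1.        ]]
```

View pics/t0c.png

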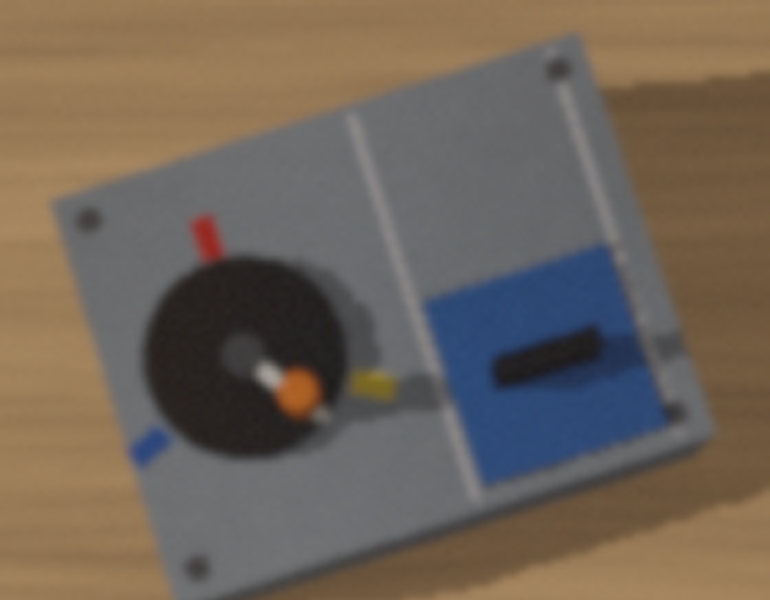

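View pics/t0r.png

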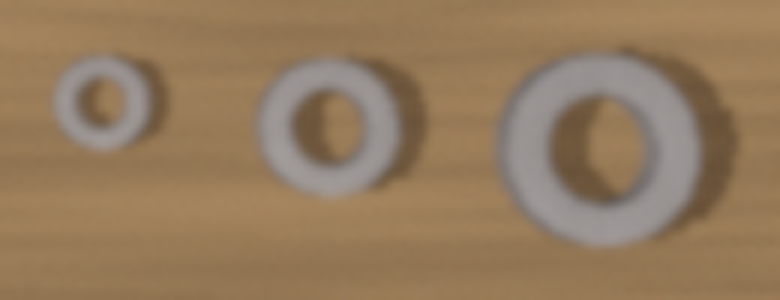

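View pics/s0c.png

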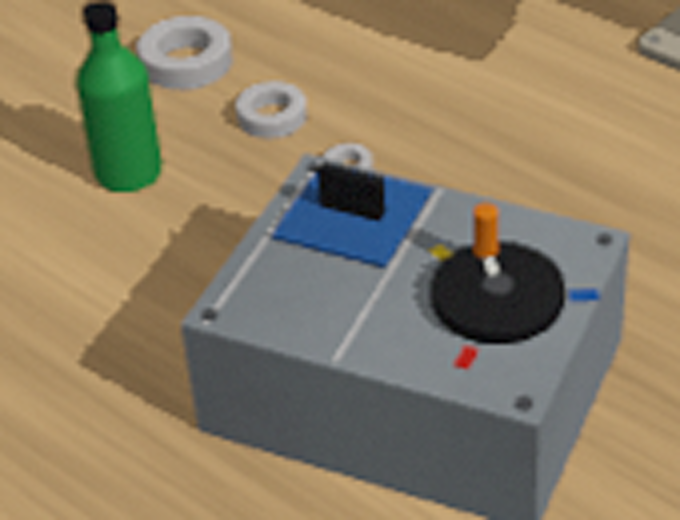

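View pics/w0.png

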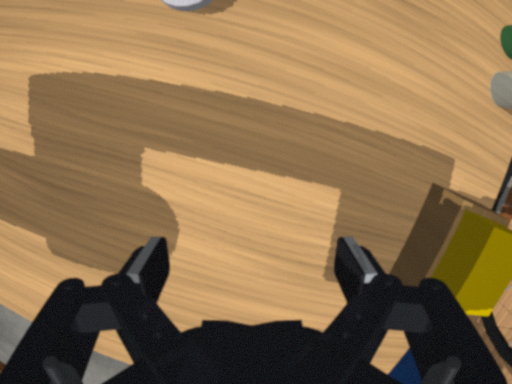

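```bash
cat >> h.py <<'E'
def S2W(pose,P):
    x,y,a=pose; c,s=np.cos(a),np.sin(a); P=np.atleast_2d(np.array(P,float))
    return np.c_[x+c*P[:,0]-s*P[:,1], y+s*P[:,0]+c*P[:,1], P[:,2]]
E
python3 - <<'E'
from h import *
from scipy.optimize import least_squares
a=snap('scene');b=snap('top')
q=lambda x,y:(185+x/5.5,112+y/5.5)
s=lambda x,y:(150+x/4,140+y/4)
P=[[100,130,110],[100,-130,110],[-100,-130,110],[-100,130,110],[0,65,126],[60,65,110],
 [60*np.cos(2.083),65-60*np.sin(2.083),110],[60*np.cos(4.283),65-60*np.sin(4.283),110],]
T=[q(52,203),q(578,35),q(712,432),q(180,600),q(242,354),q(207,239),q(373,384),q(151,447)]
S=[s(540,428),s(190,325),s(308,155),s(628,233),s(498,284),s(465,357),s(440,253),s(583,295)]
def f(v,which=2):
    W=S2W(v[:3],P); r=[]
    if which!=1: r.append(proj(b,W)-T)
    if which!=0: r.append(proj(a,W)-S)
    return np.concatenate(r).ravel()
for w in(0,1,2):
    o=least_squares(f,[545,0,.25],args=(w,),loss='soft_l1'); print(w,o.x,np.degrees(o.x[2]),np.round(o.fun.reshape(-1,2),1).tolist())
v=o.x
# spinner: top px (300,390)c
u=ray(b,q(300,388),164); print('spin',u)
dc=S2W(v,[0,65,110])[0]; d=u-dc; c,sn=np.cos(v[2]),np.sin(v[2]); l=[c*d[0]+sn*d[1],-sn*d[0]+c*d[1]]; print(dc,l,np.hypot(*l),np.degrees(np.arctan2(-l[1],l[0])))
e=ray(b,q(265,372),124)-dc;l=[c*e[0]+sn*e[1],-sn*e[0]+c*e[1]];print(l,np.degrees(np.arctan2(-l[1],l[0])))
print(S2W(v,[[-45,-65,138],[-45,-65,110]]))
E
```

```text
0 [5.60121055e+02 1.70022081e+00 3.06624098e-01] 17.56826669333236 [[-0.6, -0.5], [0.1, -0.9], [0.7, 0.3], [-0.5, 1.7], [0.3, 0.1], [0.1, -0.2], [0.1, 0.1], [-0.2, -0.0]]
1 [5.60892799e+02 3.50509549e+00 3.06393880e-01] 17.555076194614113 [[-0.3, -0.4], [-2.4, -0.1], [-0.8, -0.5], [0.5, -0.2], [-0.0, -0.2], [0.4, 0.3], [0.9, 0.6], [0.3, 0.2]]
2 [5.60284912e+02 2.31922679e+00 3.06522014e-01] 17.56241772127113 [[-0.9, -0.6], [-0.2, -1.0], [0.5, 0.2], [-0.8, 1.6], [0.0, 0.0], [-0.2, -0.3], [-0.1, 0.0], [-0.4, -0.1], [-0.5, -0.8], [-2.5, -0.4], [-0.9, -0.7], [0.3, -0.5], [-0.2, -0.5], [0.2, -0.0], [0.7, 0.3], [0.1, -0.1]]
spin [520.20345022  35.75590056 164.        ]
[540.67151377  64.28949863 110.        ] [np.float64(-28.12388149749235), np.float64(-21.027485205981755)] 35.11563532919167 143.21550317975732
[np.float64(-10.702881294697715), np.float64(-7.337630515342562)] 145.56642946107104
[[536.99581525 -73.22955183 138.        ]
 [536.99581525 -73.22955183 110.        ]]
```

Candidates in the top picture for the silver ring: (332,232), about 40 mm across; (370,236), about 60 mm; (415,240), about 88 mm. By the description I choose the middle one at (370,236), and the close crop confirms it. The dial pointer stands at about 144° (-3.77 rad) between yellow and blue.

Request:
apply_moves(
  series=[
    [0.6,[0.02,0.04,0.02],0],
    [0.6,[0.05,0.09,0.04],0],
    [0.6,[0.08,0.145,0.04],0],
    [0.6,[0.11,0.2,0.04],0],
    [0.6,[0.14,0.25,0.04],0],
  ],
  grip_force=30,
)

```text
time: 2.08
tool_pos: [320.2, -320.8, 242.9]
tcp_rot: [180.0, -0.0, 17.4]
ft_force: [0.5, -0.2, -0.4]
finger_gap: 51.2
```

Request:
apply_moves(
  series=[
    [0.6,[0.03,0.052,0],0],
    [0.6,[0.059,0.105,0],0],
    [0.6,[0.088,0.158,0],0],
    [0.6,[0.118,0.21,0],0],
    [0.6,[0.147,0.263,0],0],
  ],
)

```text
time: 2.7
tool_pos: [468.0, -55.9, 243.3]
tcp_rot: [179.9, -0.1, 17.4]
ft_force: [1.2, -0.9, 0.2]
finger_gap: 51.1
```

Request:
apply_moves(
  series=[
    [0.6,[0.028,0.045,-0.01],0],
    [0.6,[0.048,0.085,-0.02],0],
    [0.6,[0.053,0.094,-0.02],0],
    [0.6,[0.053,0.094,-0.02],0],
  ],
)

```text
time: 3.2
tool_pos: [521.0, 38.2, 223.3]
tcp_rot: [179.9, -0.1, 17.5]
ft_force: [-0.4, 0.6, 0.0]
finger_gap: 51.3
```

Run:
```python
from h import *
w=snap('wrist','w1');t=snap('top','t1'); s=sense(); print(s['time'],s['tool_pos'],s['tcp_rot'],s['ft_force'])
s=sense(); print(s['tool_pos'])
R,tt=RT(w); print('cam',-R.T@tt,R)
```

```text
3.3 [520.90171632  37.03532525 223.75093476] [ 1.79873134e+02 -1.02878319e-01  1.73457385e+01] [-0.05866024 -0.98728948 -0.08880665]
[520.90171632  37.03532525 223.75093476]
cam [591.97460194  60.76039972 395.54853076] [[ 0.30019793 -0.95387591  0.00139527]
 [-0.91292861 -0.28688666  0.29027126]
 [-0.27648248 -0.08841262 -0.95694339]]
```

View pics/w1.png

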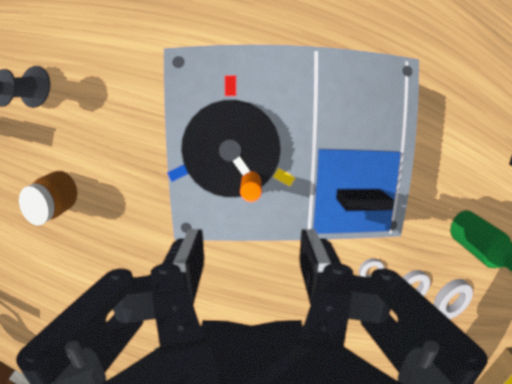

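```bash
cat >> h.py <<'E'
def fproj(p,X):
    X=np.atleast_2d(np.array(X,float)).reshape(-1,1,3)
    q,_=cv2.fisheye.projectPoints(X,np.array(p['rvec'],float).reshape(3,1),np.array(p['tvec'],float).reshape(3,1),np.array(p['intrinsics'],float),np.zeros(4))
    return q.reshape(-1,2)
def fray(p,uv,z):
    n=cv2.fisheye.undistortPoints(np.array(uv,float).reshape(1,1,2),np.array(p['intrinsics'],float),np.zeros(4)).ravel()
    R,t=RT(p); d=R.T@np.array([n[0],n[1],1.]); o=-R.T@t
    return o+d*(z-o[2])/d[2]
def blob(img,col,roi):
    x0,y0,x1,y1=roi; h=cv2.cvtColor(img,cv2.COLOR_BGR2HSV)[y0:y1,x0:x1]
    H,S,V=[h[...,i].astype(int) for i in range(3)]
    m={'red':((H<5)|(H>172))&(S>140)&(V>80),'yellow':(H>20)&(H<35)&(S>140)&(V>60),'blue':(H>100)&(H<125)&(S>140)&(V>60),'orange':(H>5)&(H<20)&(S>200)&(V>90)}[col]
    m=m.astype(np.uint8); n,l,st,c=cv2.connectedComponentsWithStats(m)
    k=1+np.argmax(st[1:,4]); return c[k]+[x0,y0],st[k]
E
cat > fit.py <<'E'
from h import *
from scipy.optimize import least_squares
P=np.array([[60,65,110],[60*np.cos(2.083),65-60*np.sin(2.083),110],[60*np.cos(4.283),65-60*np.sin(4.283),110],[0,65,126]])
E
python3 - <<'E'
from fit import *
w=snap('wrist'); im=w['color']
r_=blob(im,'red',(215,65,250,105)); y=blob(im,'yellow',(265,155,310,195)); b=blob(im,'blue',(160,155,195,190)); o=blob(im,'orange',(225,160,275,210))
print(r_,y,b,o)
uv=np.array([r_[0],y[0],b[0],(230.5,150)])
f=lambda v:((fproj(w,S2W(v,P))-uv)*np.array([[1,1],[1,1],[1,1],[.3,.3]])).ravel()
s=least_squares(f,[560,2,.306]); print(s.x,np.degrees(s.x[2]),s.fun)
print('dial',S2W(s.x,[0,65,110]),'spin approx',fray(w,o[0],150), sense()['tool_pos'])
# corners check
C=[[100,130,110],[100,-130,110],[-100,-130,110],[-100,130,110]]
print(fproj(w,S2W(s.x,C)))
cv2.imwrite('pics/w1c.png',cv2.resize(im[40:250,155:430],(785,600),interpolation=cv2.INTER_CUBIC))
for q in np.radians([136,140,144,148]):
  print(np.degrees(q),fproj(w,S2W(s.x,[[34*np.cos(q),65-34*np.sin(q),164],[34*np.cos(q),65-34*np.sin(q),126]])).round(1).tolist())
E
```

```text
(array([228.5,  85. ]), array([  9,  11,  10,  19, 190], dtype=int32)) (array([282.32124352, 176.17098446]), array([  8,  13,  20,  17, 193], dtype=int32)) (array([176.80681818, 172.11931818]), array([  7,  10,  20,  16, 176], dtype=int32)) (array([248.96398305, 185.56991525]), array([ 13,  11,  22,  29, 472], dtype=int32))
[5.61368746e+02 3.66698777e+00 3.05390322e-01] 17.497576531156945 [ 0.24756773  0.09565291  0.2285648  -0.18087737 -0.28699356  0.13821767
 -0.65615378 -0.09276763]
dial [[541.82549147  65.65941625 110.        ]] spin approx [521.43317901  39.26677186 150.        ] [520.91584031  36.85107911 223.82542498]
[[162.1300897   48.23417543]
 [416.83965061  57.98954534]
 [399.73906574 234.87160538]
 [173.15168807 238.76953109]]
136.0 [[254.5, 187.0], [254.0, 175.3]]
140.0 [[252.3, 188.9], [252.1, 176.9]]
144.0 [[250.0, 190.6], [250.1, 178.4]]
148.0 [[247.6, 192.1], [248.0, 179.8]]
```

View pics/w1c.png

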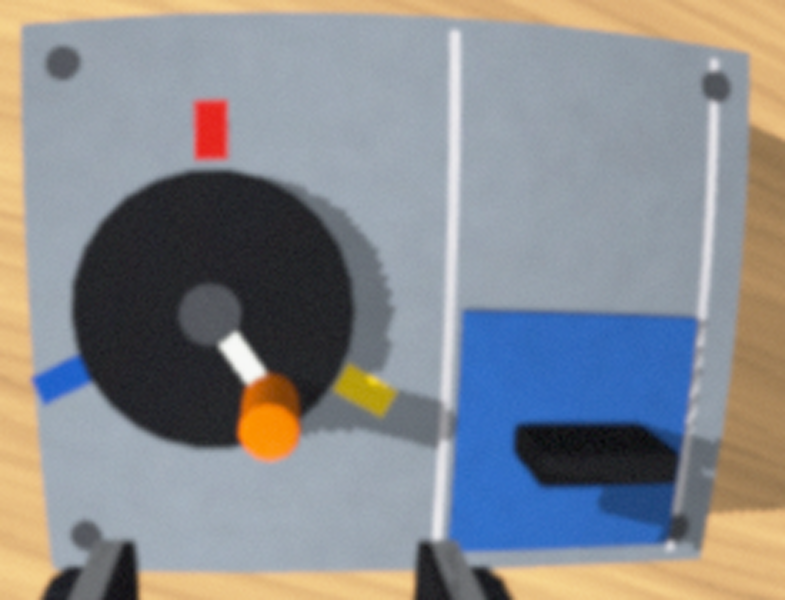

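Request:
apply_moves(
  series=[
    [0.6,[0,0.001,-0.04],0],
    [0.6,[0,0.001,-0.078],0],
    [0.6,[0,0.001,-0.078],0],
    [0,[0,0.001,-0.078],0],
    [0,[0,0.001,-0.078],0],
  ],
  grip_force=30,
)

```text
time: 3.98
tool_pos: [522.4, 37.5, 148.3]
tcp_rot: [179.8, -0.3, 17.3]
ft_force: [0.0, 0.1, 1.0]
finger_gap: 15.5
```

Request:
apply_moves(
  series=[
    [0,[0,0,0],0],
    [0,[0,0,0],0],
    [0,[0,0,0],0],
  ],
)

```text
time: 4.35
tool_pos: [522.6, 37.6, 148.6]
tcp_rot: [179.8, -0.3, 17.3]
ft_force: [0.2, 0.1, -0.2]
finger_gap: -0.0
```

Run:
```python
from h import *
s=sense(); print(s['time'],s['tool_pos'],s['ft_force'],s['finger_gap'])
w=snap('wrist','w2')
s=sense(); print(s['time'],s['tool_pos'],s['ft_force'],s['finger_gap'])
```

```text
4.35 [522.55114651  37.55767647 148.62466458] [ 0.22214637  0.13447022 -0.15062013] -0.021576473142964684
4.4 [522.44116844  37.57075794 148.42654624] [ 0.3164087  -0.85710631 -0.22667416] 0.07655658211675861
```

View pics/w2.png

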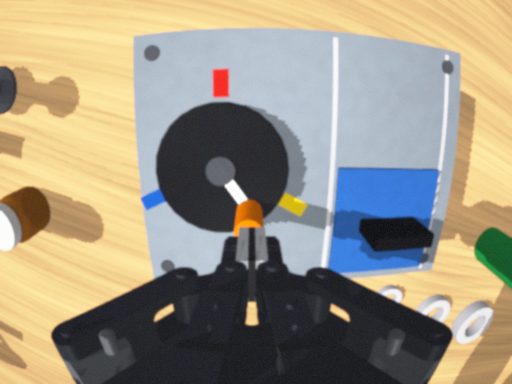

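Run:
```python
from fit import *
w=snap('wrist'); im=w['color']; s=sense(); T=s['tool_pos']
cv2.imwrite('pics/w2c.png',cv2.resize(im[140:310,150:350],(700,595),interpolation=cv2.INTER_CUBIC))
print(fproj(w,[T,T+[0,0,-11],T+[0,0,8]]))
r_=blob(im,'red',(205,60,240,105)); y=blob(im,'yellow',(270,185,315,225)); b=blob(im,'blue',(135,180,170,215)); o=blob(im,'orange',(225,190,275,240))
uv=np.array([r_[0],y[0],b[0],(219.5,171)]);print(uv,o)
f=lambda v:((fproj(w,S2W(v,P))-uv)*np.array([[1,1],[1,1],[1,1],[.3,.3]])).ravel()
s=least_squares(f,[560,2,.306]); print(s.x,np.degrees(s.x[2]),s.fun)
for q in np.radians([136,140,144,148,152]):
  X=S2W(s.x,[[34*np.cos(q),65-34*np.sin(q),164],[34*np.cos(q),65-34*np.sin(q),126]])
  print(np.degrees(q),fproj(w,X).round(1).tolist(),X[0])
```

```text
[[251.37663884 220.76375704]
 [251.3299323  214.27126544]
 [251.41396928 225.94317976]]
[[220.37730871  82.40369393]
 [291.89684814 203.79083095]
 [153.4676259  198.66546763]
 [219.5        171.        ]] (array([248.23240589, 214.5400982 ]), array([  9,  10,  29,  36, 611], dtype=int32))
[5.61066520e+02 3.99913331e+00 3.04722125e-01] 17.459291692269186 [-0.11562525  0.3762963   0.06973617 -0.10370631  0.06722397 -0.34259884
  0.01908444  0.03572559]
136.0 [[255.3, 227.6], [254.5, 205.1]] [525.32006933  36.13635902 164.        ]
140.0 [[252.3, 230.1], [252.0, 207.2]] [523.27613678  37.3422842  164.        ]
144.0 [[249.0, 232.4], [249.3, 209.2]] [521.32130423  38.68784934 164.        ]
148.0 [[245.7, 234.4], [246.5, 210.9]] [519.46509544  40.16649897 164.        ]
152.0 [[242.2, 236.3], [243.6, 212.5]] [517.71655367  41.77102926 164.        ]
```

View pics/w2c.png

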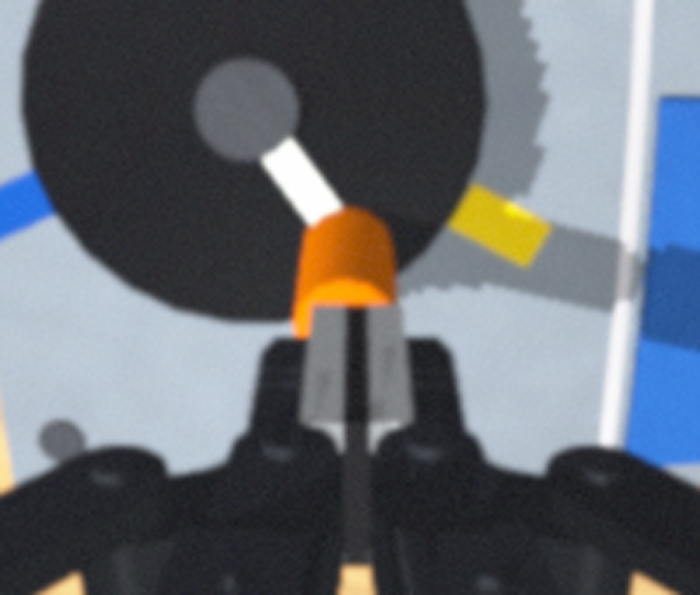

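Run:
```python
from fit import *
p=snap('scene'); im=p['color']; s=sense(); T=s['tool_pos']
cv2.imwrite('pics/s2c.png',cv2.resize(im[110:260,180:330],(600,600),interpolation=cv2.INTER_CUBIC))
print(((proj(p,[T,T+[0,0,-11],[521.3,38.7,164],[521.3,38.7,126]])-[180,110])*4).round())
w=snap('wrist'); R=cv2.Rodrigues(np.array([0,0,np.radians(17.4)]))[0]
for h in (-11,0,10,20,30): print(h,fproj(w,[T+R@np.array([a,b,h]) for a in(-11,0,11) for b in (-14,14)]).round().tolist())
```

```text
[[363. 348.]
 [363. 360.]
 [365. 331.]
 [365. 372.]]
-11 [[272.0, 229.0], [231.0, 229.0], [272.0, 214.0], [230.0, 214.0], [273.0, 199.0], [230.0, 199.0]]
0 [[273.0, 236.0], [230.0, 236.0], [274.0, 221.0], [229.0, 221.0], [274.0, 204.0], [229.0, 204.0]]
10 [[274.0, 243.0], [229.0, 243.0], [275.0, 227.0], [228.0, 227.0], [275.0, 210.0], [228.0, 210.0]]
20 [[276.0, 251.0], [228.0, 251.0], [276.0, 234.0], [227.0, 234.0], [277.0, 217.0], [226.0, 217.0]]
30 [[277.0, 260.0], [226.0, 260.0], [278.0, 242.0], [226.0, 243.0], [278.0, 224.0], [225.0, 224.0]]
```

View pics/s2c.png

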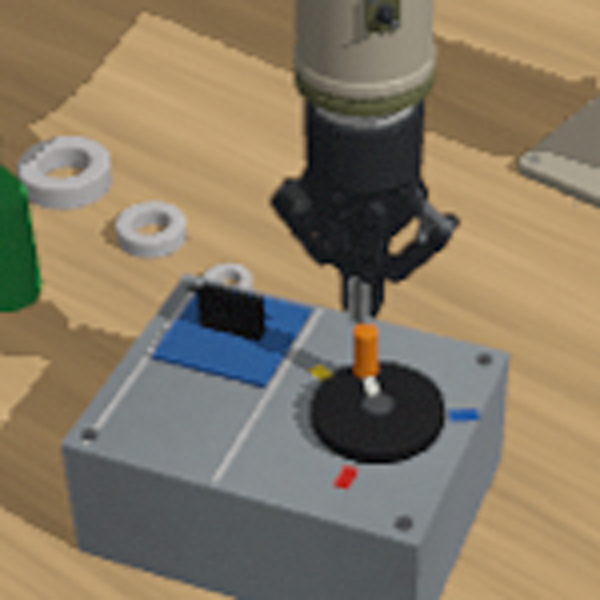

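Request:
apply_moves(
  series=[
    [0.5,[0,0,0],0],
    [0.5,[0,0,0],0],
    [0.5,[0,0,0],0],
    [0.5,[-0.001,0.001,-0.01],0],
    [0.5,[-0.001,0.001,-0.01],0],
  ],
)

```text
time: 5.18
tool_pos: [520.3, 38.6, 136.7]
tcp_rot: [179.9, -0.2, 17.3]
ft_force: [-0.3, -0.5, -0.3]
finger_gap: 42.6
```

Run:
```python
from fit import *
p=snap('scene'); im=p['color']; s=sense(); T=s['tool_pos']; print(s['time'],T,s['tcp_rot'],s['ft_force'],s['finger_gap'])
w=snap('wrist'); 
a=cv2.resize(im[150:230,230:310],(390,390),interpolation=cv2.INTER_CUBIC)
b=cv2.resize(w['color'][160:320,170:330],(390,390),interpolation=cv2.INTER_CUBIC)
cv2.imwrite('pics/c3.png',np.hstack([a,b]))
```

```text
5.225 [520.62298734  38.62613756 137.27796544] [179.83940508  -0.22127269  17.29610999] [-0.39595476  0.04681723 -0.22846045] 42.62602309990022
```

View pics/c3.png

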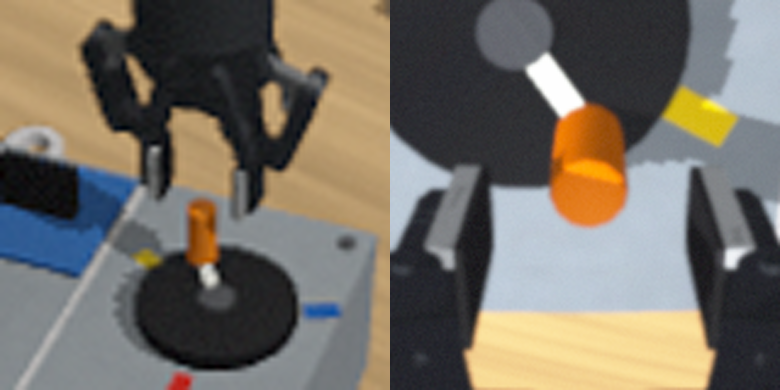

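Run:
```python
from fit import *
p=snap('scene'); s=sense(); T=s['tool_pos']
R=cv2.Rodrigues(np.array([0,0,np.radians(17.4)]))[0]
for h in (-11,0,10,20,30,40): print(h,fproj(p,[T]).size,((proj(p,[T+R@np.array([a,b,h]) for a in(-11,0,11) for b in (-21,21)])-[230,150])*4.875).round().tolist())
```

```text
-11 2 [[174.0, 236.0], [242.0, 253.0], [167.0, 248.0], [236.0, 265.0], [160.0, 260.0], [229.0, 277.0]]
0 2 [[174.0, 222.0], [243.0, 239.0], [167.0, 233.0], [236.0, 251.0], [160.0, 245.0], [229.0, 263.0]]
10 2 [[174.0, 209.0], [243.0, 226.0], [167.0, 220.0], [236.0, 238.0], [160.0, 232.0], [229.0, 250.0]]
20 2 [[174.0, 195.0], [243.0, 212.0], [167.0, 207.0], [236.0, 224.0], [160.0, 219.0], [230.0, 237.0]]
30 2 [[174.0, 182.0], [243.0, 199.0], [167.0, 194.0], [237.0, 211.0], [160.0, 206.0], [230.0, 223.0]]
40 2 [[174.0, 168.0], [244.0, 185.0], [167.0, 180.0], [237.0, 197.0], [159.0, 192.0], [230.0, 210.0]]
```

Request:
apply_moves(
  series=[
    [0.5,[0,0,-0.006],0],
    [0.5,[0,0,-0.012],0],
    [0.5,[0,0,-0.012],0],
  ],
)

```text
time: 5.7
tool_pos: [520.5, 38.6, 125.1]
tcp_rot: [179.8, -0.2, 17.3]
ft_force: [0.3, 0.3, -1.0]
finger_gap: 42.9
```

```bash
cat > look.py <<'E'
from fit import *
import sys
p=snap('scene'); im=p['color']; s=sense(); T=s['tool_pos']; print(s['time'],T,s['tcp_rot'],s['ft_force'],s['finger_gap'])
w=snap('wrist'); 
a=cv2.resize(im[150:230,230:310],(390,390),interpolation=cv2.INTER_CUBIC)
b=cv2.resize(w['color'][160:320,170:330],(390,390),interpolation=cv2.INTER_CUBIC)
cv2.imwrite('pics/%s.png'%sys.argv[1],np.hstack([a,b]))
E
python3 look.py c4
```

```text
5.75 [520.82389159  38.55691449 125.52147254] [179.83290493  -0.2377041   17.28994593] [0.68508844 0.30940953 0.41946216] 42.413778639302976
```

View pics/c4.png

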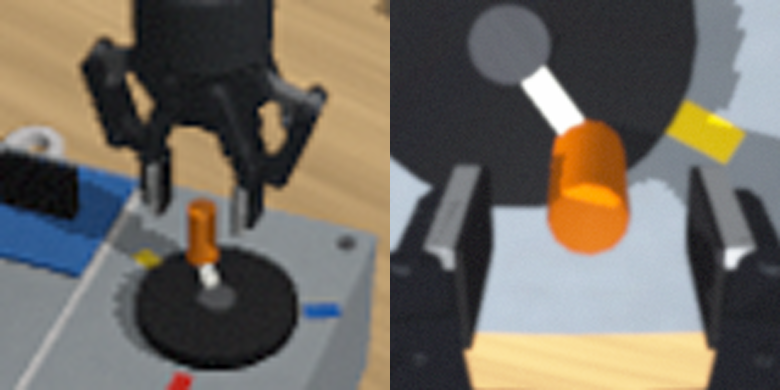

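Request:
apply_moves(
  series=[
    [0.5,[0,0,-0.006],0],
    [0.5,[0,0,-0.012],0],
    [0.5,[0,0,-0.012],0],
  ],
)

```text
time: 6.18
tool_pos: [520.4, 38.6, 112.9]
tcp_rot: [179.8, -0.2, 17.3]
ft_force: [-0.4, -0.9, -0.2]
finger_gap: 42.7
```

```bash
python3 look.py c5
```

```text
6.225 [520.70146199  38.56087073 113.35871702] [179.83795188  -0.21970689  17.28969956] [ 0.2885768  -0.72502306 -0.04116122] 42.74806994318813
```

View pics/c5.png

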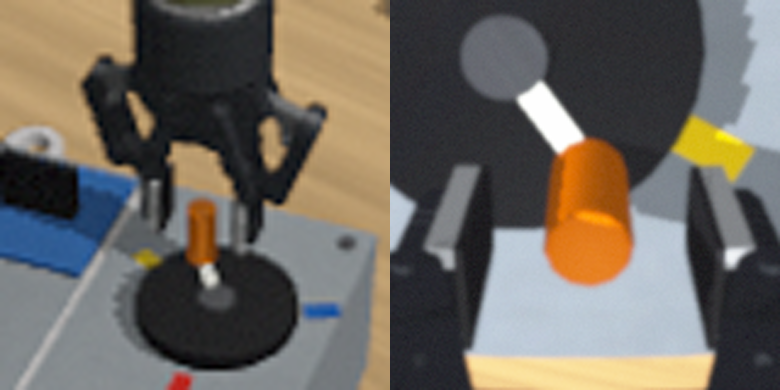

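Request:
apply_moves(
  series=[
    [0,[0,0,0],0],
    [0,[0,0,0],0],
    [0,[0,0,0],0],
    [0,[0,0,0],0],
    [0,[0,0,0],0],
  ],
  grip_force=30,
)

```text
time: 6.9
tool_pos: [521.2, 38.7, 114.0]
tcp_rot: [179.8, -0.3, 17.3]
ft_force: [0.6, 1.5, 3.8]
finger_gap: 16.8
```

```bash
python3 look.py c6
```

```text
6.95 [521.20443903  38.65238156 114.0218792 ] [179.82413538  -0.28502509  17.29335962] [1.00721752 1.19066855 3.86827442] 16.494540973262737
```

View pics/c6.png

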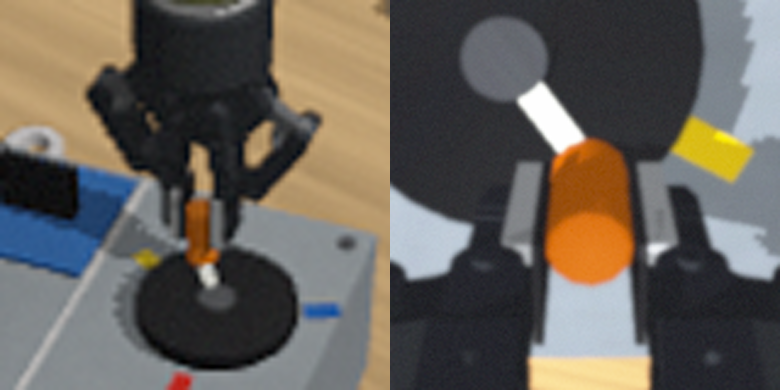

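```bash
cat > g.py <<'E'
import numpy as np,sys,re
# usage: g.py Tx Ty Tz q1 q2 ... 
C=np.array(eval(open('C.txt').read())); Y=17.5; ZT=114.0
a=[float(v) for v in sys.argv[1:]]
T=a[:3]
d=np.array(T[:2])-C; print('q now mod360 %.1f r %.1f'%((Y-np.degrees(np.arctan2(d[1],d[0])))%360,np.hypot(*d)))
print([[0,[round(float(C[0]+34*np.cos(np.radians(Y-q))-T[0])/1000,4),round(float(C[1]+34*np.sin(np.radians(Y-q))-T[1])/1000,4),round((ZT-T[2])/1000,4)],0] for q in a[3:]])
E
echo '[541.8,65.7]'>C.txt
python3 g.py 521.2 38.65 114 -208 -196 -184 -172 -160
```

```text
q now mod360 144.8 r 34.0
[[0, [-0.0032, 0.0028, 0.0], 0], [0, [-0.0078, 0.0083, 0.0], 0], [0, [-0.011, 0.0146, 0.0], 0], [0, [-0.0129, 0.0214, 0.0], 0], [0, [-0.0134, 0.0285, 0.0], 0]]
```

Request:
apply_moves(
  series=[
    [0,[-0.003,0.003,0],0],
    [0,[-0.008,0.008,0],0],
    [0,[-0.011,0.0145,0],0],
    [0,[-0.013,0.0215,0],0],
    [0,[-0.0135,0.0285,0],0],
  ],
)

```text
time: 7.62
tool_pos: [507.8, 67.5, 114.1]
tcp_rot: [179.8, -0.3, 17.3]
ft_force: [6.1, -3.0, -0.8]
finger_gap: 16.5
```

```bash
python3 look.py c7; python3 -c "
from h import *
s=sense();T=s['tool_pos'];print(T,s['ft_force'])"
```

```text
7.675 [507.86873776  68.294566   114.08157861] [179.82763999  -0.32996023  17.31652189] [ 4.07524598  0.02609288 -0.20012393] 16.413462880282623
[507.85032502  68.12354592 114.05978756] [3.9682685  2.39526927 0.08069192]
```

View pics/c7.png

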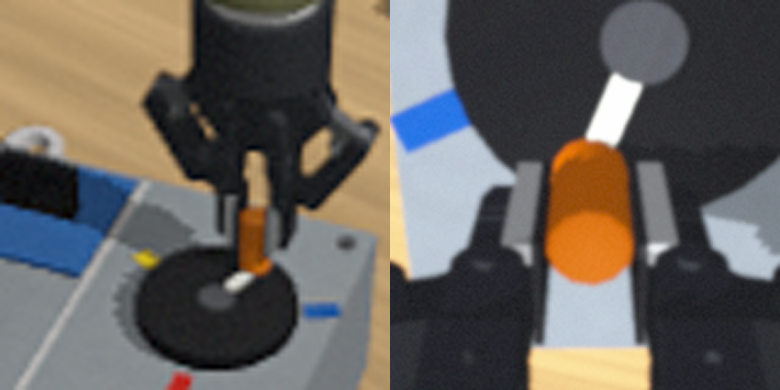

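```bash
python3 -c "
import numpy as np
for q in range(0,360,18):
  t=np.radians(17.5-q); print(q-360,q,round(541.8+34*np.cos(t),1),round(65.7+34*np.sin(t),1))
for q in (119.35,119.35+12,115,0,-6,245.4,240):
  t=np.radians(17.5-q); print('*',q,round(541.8+34*np.cos(t),1),round(65.7+34*np.sin(t),1))
"; python3 g.py 507.9 68.2 114.1 -144 -126 -108 -90 -72
```

```text
-360 0 574.2 75.9
-342 18 575.8 65.4
-324 36 574.0 54.9
-306 54 569.1 45.5
-288 72 561.5 38.0
-270 90 552.0 33.3
-252 108 541.5 31.7
-234 126 531.0 33.5
-216 144 521.6 38.4
-198 162 514.1 46.0
-180 180 509.4 55.5
-162 198 507.8 66.0
-144 216 509.6 76.5
-126 234 514.5 85.9
-108 252 522.1 93.4
-90 270 531.6 98.1
-72 288 542.1 99.7
-54 306 552.6 97.9
-36 324 562.0 93.0
-18 342 569.5 85.4
* 119.35 534.8 32.4
* 131.35 528.1 34.6
* 115 537.4 32.0
* 0 574.2 75.9
* -6 573.0 79.3
* 245.4 519.0 90.9
* 240 516.7 88.7
q now mod360 201.7 r 34.0
[[0, [0.0017, 0.0083, -0.0001], 0], [0, [0.0066, 0.0177, -0.0001], 0], [0, [0.0142, 0.0252, -0.0001], 0], [0, [0.0237, 0.0299, -0.0001], 0], [0, [0.0342, 0.0315, -0.0001], 0]]
```

Request:
apply_moves(
  series=[
    [0,[0.002,0.0085,0],0],
    [0,[0.0065,0.0175,0],0],
    [0,[0.014,0.025,0],0],
    [0,[0.0235,0.03,0],0],
    [0,[0.034,0.0315,0],0],
  ],
)

```text
time: 8.35
tool_pos: [542.3, 99.9, 114.0]
tcp_rot: [179.8, -0.3, 17.4]
ft_force: [-2.1, -5.9, 5.4]
finger_gap: 16.8
```

Request:
apply_moves(
  series=[
    [0,[0.0105,-0.002,0],0],
    [0,[0.0195,-0.007,0],0],
    [0,[0.027,-0.0145,0],0],
    [0,[0.032,-0.024,0],0],
    [0,[0.0335,-0.0345,0],0],
  ],
)

```text
time: 8.98
tool_pos: [576.0, 66.0, 114.0]
tcp_rot: [180.0, -0.2, 17.4]
ft_force: [-5.6, 2.0, 7.6]
finger_gap: 16.6
```

```bash
python3 -c "
from h import *
s=sense();print(s['tool_pos'],s['ft_force']); w=snap('wrist','w8')"
```

```text
[576.02239105  65.98241522 113.96241478] [-5.64394031  2.00670291  7.61041993]
```

View pics/w8.png

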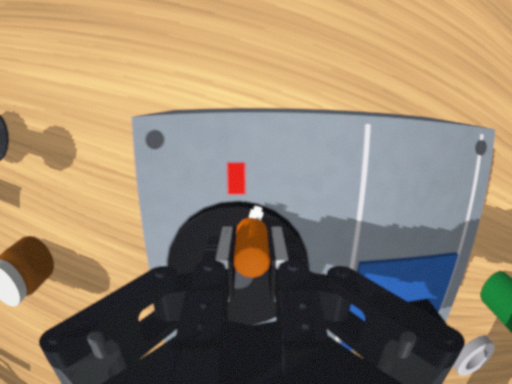

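```bash
cat > ptr.py <<'E'
from fit import *
import sys
w=snap('wrist'); im=w['color']; v=[561.25,3.8,np.radians(17.48)]
s=sense();print(s['time'],s['tool_pos'],s['ft_force'])
# overlay predicted marks, ring radius 42..47 at z124, and dial angles
o=cv2.resize(im,None,fx=3,fy=3,interpolation=cv2.INTER_CUBIC)
T=s['tool_pos']; c,sn=np.cos(v[2]),np.sin(v[2]); dc=S2W(v,[0,65,0])[0]; d=T-dc
q=np.degrees(np.arctan2(-(-sn*d[0]+c*d[1]),c*d[0]+sn*d[1])); print('q from T',q)
for k in np.arange(-20,21,5):
    a=np.radians(q+k); uv=fproj(w,S2W(v,[[46*np.cos(a),65-46*np.sin(a),124],[50*np.cos(a),65-50*np.sin(a),124]]))
    cv2.line(o,tuple(int(z) for z in uv[0]*3+1),tuple(int(z) for z in uv[1]*3+1),(0,255,0) if k else (255,0,255),1)
for i in range(3):
    u=fproj(w,S2W(v,P[i:i+1]))[0]; cv2.circle(o,tuple(int(z) for z in u*3+1),3,(255,255,0),-1)
u=fproj(w,S2W(v,[[46*np.cos(np.radians(q)),65-46*np.sin(np.radians(q)),124]]))[0]*3
x0=int(max(0,u[0]-250));y0=int(max(0,u[1]-200))
cv2.imwrite('pics/%s.png'%sys.argv[1],o[y0:y0+450,x0:x0+500])
E
python3 ptr.py p8
```

```text
9.075 [575.9375845   64.93156613 113.96459404] [-2.9597998  -0.96586095  5.33940261]
q from T 18.93144247165612
```

View pics/p8.png

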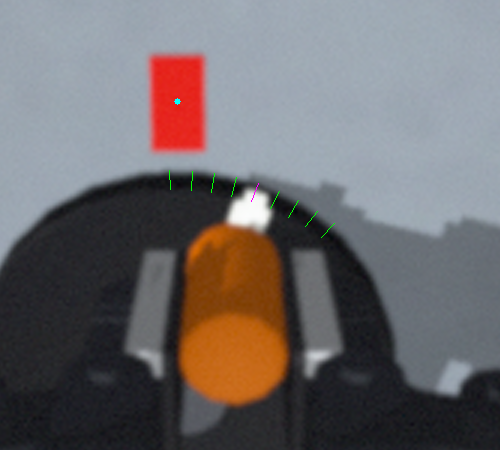

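Request:
apply_moves(
  series=[
    [0,[-0.002,-0.01,0],0],
    [0,[-0.007,-0.0195,0],0],
    [0,[-0.0145,-0.027,0],0],
    [0,[-0.024,-0.0315,0],0],
    [0,[-0.0345,-0.033,0],0],
  ],
)

```text
time: 9.7
tool_pos: [541.0, 31.6, 114.0]
tcp_rot: [179.9, -0.3, 17.3]
ft_force: [3.1, 4.5, 1.6]
finger_gap: 16.8
```

Request:
apply_moves(
  series=[
    [0,[-0.01,0.002,0],0],
    [0,[-0.0195,0.007,0],0],
    [0,[-0.027,0.0145,0],0],
    [0,[-0.0315,0.024,0],0],
    [0,[-0.033,0.0345,0],0],
  ],
)

```text
time: 10.32
tool_pos: [507.7, 66.4, 114.1]
tcp_rot: [179.8, -0.2, 17.3]
ft_force: [6.2, -1.4, -0.8]
finger_gap: 16.6
```

Request:
apply_moves(
  series=[
    [0,[0.002,0.01,0],0],
    [0,[0.007,0.0195,0],0],
    [0,[0.0145,0.027,0],0],
    [0,[0.024,0.0315,0],0],
    [0,[0.0345,0.033,0],0],
  ],
)

```text
time: 10.95
tool_pos: [542.6, 99.8, 114.0]
tcp_rot: [179.9, -0.2, 17.3]
ft_force: [-2.5, -4.2, 5.1]
finger_gap: 16.7
```

Request:
apply_moves(
  series=[
    [0,[0.01,-0.002,0],0],
    [0,[0.0195,-0.007,0],0],
    [0,[0.027,-0.0145,0],0],
    [0,[0.03,-0.0195,0],0],
    [0,[0.03,-0.0195,0],0],
  ],
)

```text
time: 11.58
tool_pos: [573.0, 79.6, 114.0]
tcp_rot: [179.9, -0.2, 17.3]
ft_force: [-3.8, -3.3, 6.1]
finger_gap: 16.6
```

```bash
python3 ptr.py p9
```

```text
11.625 [572.96781107  79.65452608 114.03078707] [-3.44350959 -3.01373308  4.93519178]
q from T -6.437680280298822
```

View pics/p9.png

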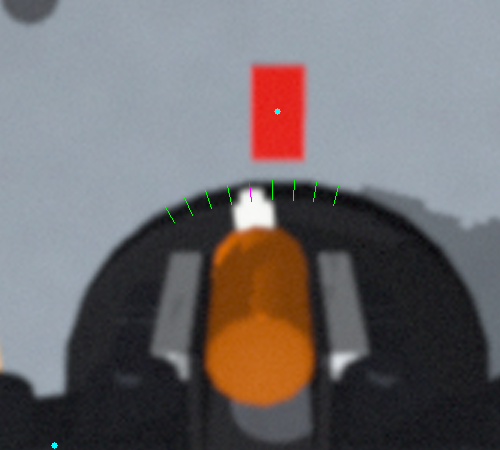

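Request:
apply_moves(
  series=[
    [0,[0.0008,-0.0018,0],0],
    [0,[0.0012,-0.0032,0],0],
    [0,[0.0012,-0.0032,0],0],
    [0,[0.0012,-0.0032,0],0],
    [0,[0.0012,-0.0032,0],0],
  ],
)

```text
time: 12.25
tool_pos: [574.2, 76.4, 114.0]
tcp_rot: [179.9, -0.1, 17.3]
ft_force: [-4.2, -1.1, 6.4]
finger_gap: 16.6
```

```bash
python3 ptr.py p10
```

```text
12.3 [574.16340237  76.41195121 113.96892957] [-3.81057085 -1.13589426  6.41680773]
q from T -0.6379924823813862
```

View pics/p10.png

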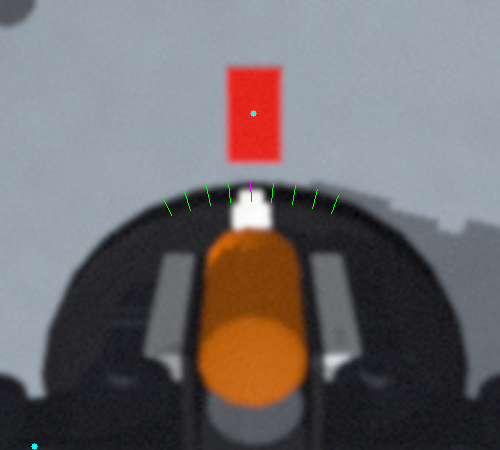

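Request:
apply_moves(
  series=[
    [0,[0,0,0],0],
    [0,[0,0,0],0],
    [0,[0,0,0],0],
    [0,[0,0,0],0],
  ],
)

```text
time: 12.8
tool_pos: [574.2, 76.4, 114.0]
tcp_rot: [180.0, -0.1, 17.2]
ft_force: [-4.7, -0.4, 6.2]
finger_gap: 16.6
```

Request:
apply_moves(
  series=[
    [0,[-0.0045,0.009,0],0],
    [0,[-0.012,0.0165,0],0],
    [0,[-0.0215,0.0215,0],0],
    [0,[-0.032,0.0235,0],0],
    [0,[-0.0425,0.0215,0],0],
  ],
)

```text
time: 13.42
tool_pos: [531.3, 98.2, 114.0]
tcp_rot: [180.0, -0.1, 17.3]
ft_force: [3.6, -4.4, 2.8]
finger_gap: 17.2
```

Request:
apply_moves(
  series=[
    [0,[-0.009,-0.005,0],0],
    [0,[-0.017,-0.0125,0],0],
    [0,[-0.0215,-0.0215,0],0],
    [0,[-0.0235,-0.032,0],0],
    [0,[-0.022,-0.0425,0],0],
  ],
)

```text
time: 14.05
tool_pos: [509.1, 55.4, 114.1]
tcp_rot: [-180.0, -0.1, 17.3]
ft_force: [6.7, 3.7, -0.4]
finger_gap: 16.7
```

Request:
apply_moves(
  series=[
    [0,[0.005,-0.0095,0],0],
    [0,[0.0125,-0.017,0],0],
    [0,[0.022,-0.022,0],0],
    [0,[0.0325,-0.0235,0],0],
    [0,[0.043,-0.022,0],0],
  ],
)

```text
time: 14.68
tool_pos: [552.5, 33.3, 114.0]
tcp_rot: [-180.0, -0.1, 17.3]
ft_force: [-4.2, 5.9, 7.3]
finger_gap: 16.9
```

Request:
apply_moves(
  series=[
    [0,[0.009,0.0045,0],0],
    [0,[0.0165,0.012,0],0],
    [0,[0.0215,0.0215,0],0],
    [0,[0.0235,0.032,0],0],
    [0,[0.0215,0.0425,0],0],
  ],
)

```text
time: 15.3
tool_pos: [574.5, 75.1, 114.0]
tcp_rot: [179.9, -0.0, 17.2]
ft_force: [-2.9, -2.6, 6.8]
finger_gap: 17.2
```

Request:
apply_moves(
  series=[
    [0,[-0.005,0.0105,0],0],
    [0,[-0.0125,0.018,0],0],
    [0,[-0.022,0.023,0],0],
    [0,[-0.0325,0.0245,0],0],
    [0,[-0.043,0.023,0],0],
  ],
)

```text
time: 15.92
tool_pos: [531.0, 98.1, 114.0]
tcp_rot: [179.9, -0.0, 17.3]
ft_force: [3.1, -4.3, 2.7]
finger_gap: 16.4
```

Request:
apply_moves(
  series=[
    [0,[-0.009,-0.0047,0],0],
    [0,[-0.0165,-0.012,0],0],
    [0,[-0.0215,-0.0215,0],0],
    [0,[-0.023,-0.032,0],0],
    [0,[-0.0215,-0.0425,0],0],
  ],
)

```text
time: 16.55
tool_pos: [509.2, 55.2, 114.1]
tcp_rot: [179.9, -0.0, 17.3]
ft_force: [3.7, 3.4, 2.3]
finger_gap: 16.8
```

Request:
apply_moves(
  series=[
    [0,[0.005,-0.009,0],0],
    [0,[0.0125,-0.017,0],0],
    [0,[0.0195,-0.021,0],0],
    [0,[0.0195,-0.021,0],0],
  ],
)

```text
time: 17.05
tool_pos: [529.6, 33.8, 114.0]
tcp_rot: [179.9, -0.0, 17.2]
ft_force: [3.0, 1.7, 3.2]
finger_gap: 16.5
```

```bash
python3 ptr.py p11; python3 -c "
from h import *
snap('top','t11');snap('scene','s11')
a=cv2.imread('pics/t11.png')[112:228,185:325];cv2.imwrite('pics/t11c.png',cv2.resize(a,(700,580),interpolation=cv2.INTER_CUBIC))"
```

```text
17.1 [529.33654302  33.94217694 114.04266872] [2.41577307 1.67820344 2.42823679]
q from T 128.73156952940812
```

View pics/p11.png

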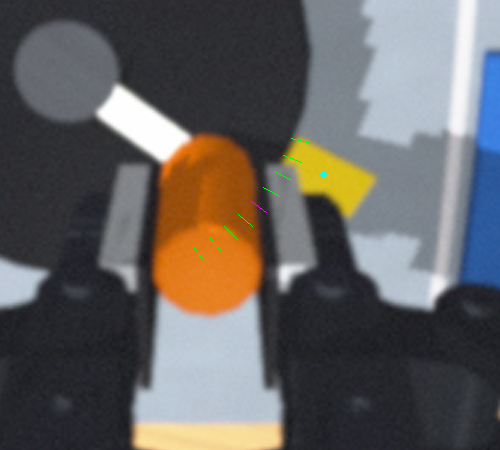

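```bash
cat > pa.py <<'E'
from fit import *
import sys
w=snap('wrist'); im=w['color'].astype(int); v=[561.25,3.8,np.radians(17.48)]
s=sense(); print(s['time'],s['tool_pos'],s['ft_force'])
# unwarp the dial plane z=124 into a local grid (1/4 mm), x right=+x_safe, rows=-q direction
g=np.arange(-64,64,.25); X,Y=np.meshgrid(g,g)
uv=fproj(w,S2W(v,np.c_[X.ravel(),65+Y.ravel(),np.full(X.size,124.)]))
U=cv2.remap(w['color'],uv[:,0].reshape(X.shape).astype(np.float32),uv[:,1].reshape(X.shape).astype(np.float32),cv2.INTER_LINEAR)
cv2.imwrite('pics/%s.png'%sys.argv[1],U)
ang=np.degrees(np.arctan2(-Y,X)); rr=np.hypot(X,Y)
sat=U.max(2).astype(int)-U.min(2); wh=(U.min(2)>150)&(sat<40)
for lo,hi in((12,17),(17,22),(22,27),(42,46)):
    m=wh&(rr>lo)&(rr<hi)
    if m.sum()>20:
        z=np.exp(1j*np.radians(ang[m])).mean(); print(lo,hi,m.sum(),'pointer q %.1f R%.3f'%(np.degrees(np.angle(z))%360,abs(z)))
# marks on z=110 plane
uv=fproj(w,S2W(v,np.c_[X.ravel()*1.2,65+1.2*Y.ravel(),np.full(X.size,110.)]))
D=cv2.remap(w['color'],uv[:,0].reshape(X.shape).astype(np.float32),uv[:,1].reshape(X.shape).astype(np.float32),cv2.INTER_LINEAR)
for c in('red','yellow','blue'):
    try:
        ct,st=blob(D,c,(0,0,512,512)); x,y=(ct/4-64)*1.2; print(c,'q %.1f r %.1f n %d'%(np.degrees(np.arctan2(-y,x))%360,np.hypot(x,y),st[4]))
    except Exception as e: print(c,'none')
E
python3 pa.py u11
```

```text
17.25 [528.79878709  34.14748892 114.04753038] [2.30473958 1.42624424 2.60536347]
12 17 672 pointer q 131.8 R0.986
17 22 669 pointer q 131.1 R0.992
22 27 618 pointer q 130.5 R0.995
42 46 22 pointer q 169.2 R1.000
red q 359.7 r 60.1 n 2228
yellow q 119.5 r 61.0 n 2250
blue q 245.1 r 61.9 n 1975
```

View pics/u11.png

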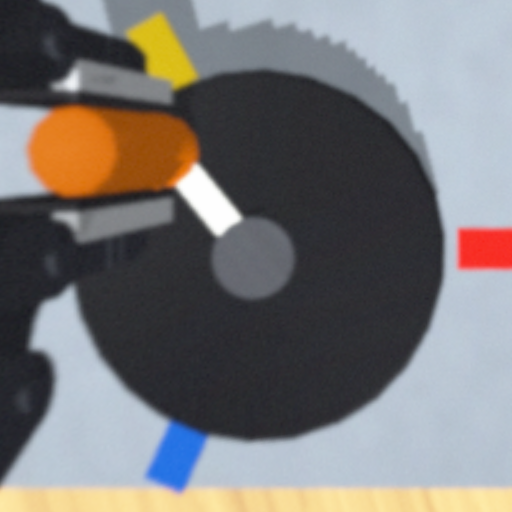

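Request:
apply_moves(
  series=[
    [0,[0.002,-0.0008,0],0],
    [0,[0.004,-0.0014,0],0],
    [0,[0.005,-0.0016,0],0],
    [0,[0.0055,-0.0017,0],0],
    [0,[0.0056,-0.0017,0],0],
  ],
)

```text
time: 17.88
tool_pos: [534.3, 32.4, 114.0]
tcp_rot: [179.9, -0.0, 17.3]
ft_force: [-0.6, 1.9, 4.8]
finger_gap: 16.5
```

```bash
python3 pa.py u12
```

```text
17.925 [534.36688311  32.43583121 114.03490958] [-1.27603866  2.25219139  3.97910694]
12 17 675 pointer q 122.6 R0.985
17 22 666 pointer q 121.7 R0.992
22 27 600 pointer q 121.2 R0.995
42 46 130 pointer q 163.1 R1.000
red q 359.7 r 60.0 n 2249
yellow q 117.2 r 62.5 n 975
blue q 245.1 r 62.0 n 1937
```

Request:
apply_moves(
  series=[
    [0,[0.0005,-0.0001,0],0],
    [0,[0.0005,-0.0001,0],0],
    [0,[0.0005,-0.0001,0],0],
    [0,[0.0005,-0.0001,0],0],
    [0,[0.0005,-0.0001,0],0],
  ],
)

```text
time: 18.55
tool_pos: [534.9, 32.3, 114.0]
tcp_rot: [179.9, -0.0, 17.3]
ft_force: [-0.4, 2.8, 4.4]
finger_gap: 16.7
```

```bash
python3 pa.py u13
```

```text
18.6 [534.8677172   32.31107992 114.02468207] [-0.45968661  2.6729914   3.55585535]
12 17 672 pointer q 121.7 R0.986
17 22 667 pointer q 120.9 R0.992
22 27 589 pointer q 120.3 R0.995
42 46 123 pointer q 162.5 R1.000
red q 359.7 r 60.0 n 2255
yellow q 117.1 r 63.3 n 811
blue q 245.1 r 62.0 n 1932
```

View pics/u13.png

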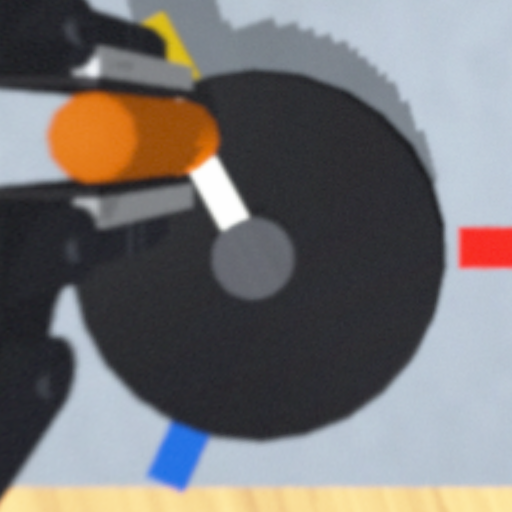

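Request:
apply_moves(
  series=[
    [0,[0,0,0],0],
    [0,[0,0,0],0],
    [0,[-0.0065,0.002,0],0],
    [0,[-0.0135,0.006,0],0],
    [0,[-0.021,0.0135,0],0],
  ],
)

```text
time: 19.23
tool_pos: [513.7, 46.0, 114.1]
tcp_rot: [179.9, -0.1, 17.2]
ft_force: [7.8, 3.2, 0.1]
finger_gap: 16.6
```

Request:
apply_moves(
  series=[
    [0,[-0.0045,0.0095,0],0],
    [0,[-0.006,0.02,0],0],
    [0,[-0.004,0.0305,0],0],
    [0,[-0.001,0.037,0],0],
    [0,[0.0005,0.0395,0],0],
  ],
)

```text
time: 19.85
tool_pos: [514.2, 85.8, 114.0]
tcp_rot: [179.9, -0.0, 17.3]
ft_force: [1.0, -2.0, 2.9]
finger_gap: 16.7
```

```bash
python3 pa.py u14
```

```text
19.9 [514.33592061  85.9202387  114.05921297] [ 0.95639596 -0.73812859  1.77510122]
12 17 682 pointer q 231.6 R0.985
17 22 669 pointer q 232.3 R0.992
22 27 558 pointer q 233.1 R0.996
42 46 188 pointer q 192.2 R1.000
red q 0.3 r 60.3 n 2262
yellow q 119.5 r 62.2 n 2045
blue q 245.2 r 60.2 n 2297
```

Request:
apply_moves(
  series=[
    [0,[0.0015,0.002,0],0],
    [0,[0.003,0.0035,0],0],
    [0,[0.004,0.0045,0],0],
    [0,[0.0045,0.005,0],0],
    [0,[0.0045,0.005,0],0],
  ],
)

```text
time: 20.52
tool_pos: [518.9, 91.0, 114.0]
tcp_rot: [179.9, -0.0, 17.3]
ft_force: [0.4, -1.4, 3.3]
finger_gap: 16.8
```

```bash
python3 pa.py u15
```

```text
20.575 [518.8539219   90.95694444 114.02419727] [ 1.17933048 -1.40144333  3.04090935]
12 17 666 pointer q 243.0 R0.986
17 22 633 pointer q 244.2 R0.993
22 27 501 pointer q 245.1 R0.996
42 46 77 pointer q 201.0 R0.991
red q 0.3 r 60.0 n 2267
yellow q 119.6 r 62.5 n 2009
blue q 246.5 r 62.1 n 1338
```

View pics/u15.png

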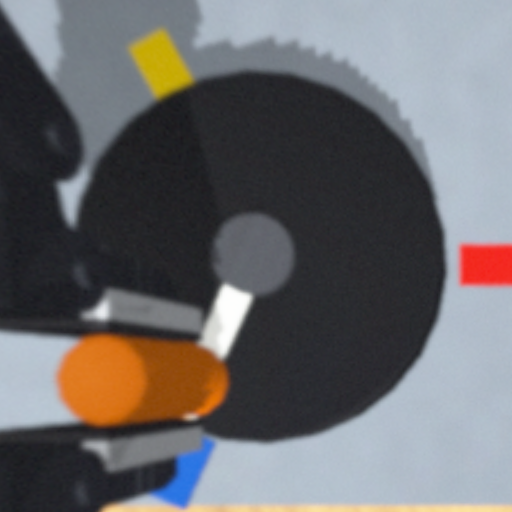

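Request:
apply_moves(
  series=[
    [0,[0,0,0],0],
    [0,[0,0,0],0],
    [0,[0,0,0],0],
    [0,[0,0,0],0],
    [0.4,[0,0,0],0],
  ],
)

```text
time: 21.2
tool_pos: [518.3, 91.3, 113.5]
tcp_rot: [180.0, 0.0, 17.3]
ft_force: [0.8, -0.7, -1.2]
finger_gap: 33.5
```

Request:
apply_moves(
  series=[
    [0.4,[0,0,0],0],
    [0.4,[0,0,0],0],
    [0.4,[0,0,0.03],0],
    [0.4,[0,0,0.08],0],
    [0.4,[0,0,0.08],0],
  ],
)

```text
time: 21.82
tool_pos: [521.2, 91.6, 198.6]
tcp_rot: [179.9, -0.5, 17.3]
ft_force: [-0.6, 0.7, 0.5]
finger_gap: 34.4
```

```bash
python3 pa.py u16
python3 - <<'E'
from fit import *
w=snap('wrist','w16')
E
```

```text
21.875 [519.839379    91.48327729 195.92311998] [-0.6212506   0.46088296  0.15445667]
12 17 654 pointer q 244.1 R0.986
17 22 589 pointer q 245.6 R0.994
22 27 401 pointer q 245.7 R0.996
42 46 172 pointer q 247.2 R0.999
red q 0.1 r 59.9 n 2152
yellow q 119.6 r 60.5 n 2227
blue q 245.2 r 60.5 n 2027
```

View pics/w16.png

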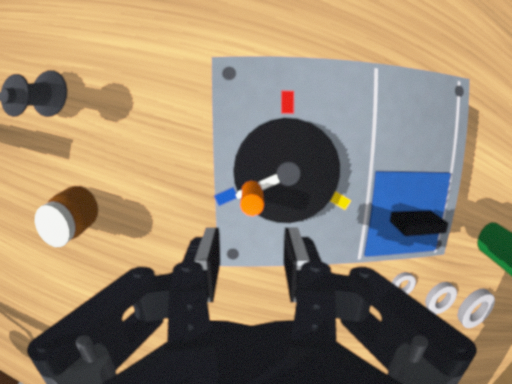

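Request:
apply_moves(
  series=[
    [0,[-0.002,-0.05,0],0],
    [0,[-0.004,-0.105,0],0],
    [0,[-0.007,-0.155,0],0],
    [0,[-0.0077,-0.1713,0],0],
    [0,[-0.0077,-0.1713,-0.02],0],
  ],
)

```text
time: 22.55
tool_pos: [511.6, -80.6, 173.7]
tcp_rot: [179.9, -0.1, 17.2]
ft_force: [1.0, 0.8, -0.2]
finger_gap: -0.1
```

Request:
apply_moves(
  series=[
    [0,[0,0,-0.03],0],
    [0,[0,0,-0.06],0],
    [0,[0,0,-0.068],0],
    [0,[0,0,-0.068],0],
  ],
)

```text
time: 23.05
tool_pos: [510.9, -79.4, 104.7]
tcp_rot: [-180.0, -0.0, 17.2]
ft_force: [-0.3, 0.4, 0.3]
finger_gap: 0.3
```

Run:
```python
from fit import *
s=sense();print(s['time'],s['tool_pos'],s['ft_force'],s['finger_gap'])
p=snap('scene'); w=snap('wrist')
a=cv2.resize(p['color'][140:260,180:300],(390,390),interpolation=cv2.INTER_CUBIC)
b=cv2.resize(w['color'][110:310,150:350],(390,390),interpolation=cv2.INTER_CUBIC)
cv2.imwrite('pics/c17.png',np.hstack([a,b]))
```

```text
23.05 [510.8948093  -79.37051191 104.68847749] [-0.2872233   0.44257317  0.28163345] 0.25694592689644435
```

View pics/c17.png

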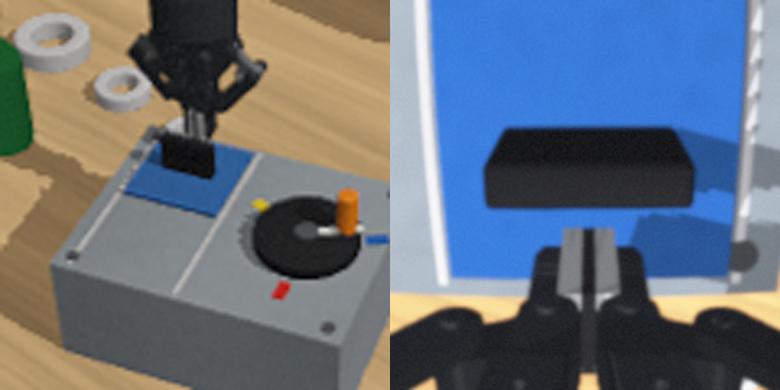

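Request:
apply_moves(
  series=[
    [0,[0.0095,0.003,-0.003],0],
    [0,[0.02,0.0063,-0.003],0],
    [0,[0.033,0.0104,-0.003],0],
    [0,[0.047,0.0148,-0.003],0],
    [0,[0.061,0.0192,-0.003],0],
  ],
)

```text
time: 23.78
tool_pos: [574.5, -60.6, 103.7]
tcp_rot: [179.9, -0.2, 17.2]
ft_force: [-2.6, -0.7, 1.5]
finger_gap: -0.1
```

Run:
```python
from fit import *
s=sense();print(s['time'],s['tool_pos'],s['ft_force'],s['finger_gap'])
w=snap('wrist','w18')
```

```text
23.775 [574.45387635 -60.64926222 103.68351868] [-2.58335571 -0.73805286  1.49653296] -0.12728717570527198
```

View pics/w18.png

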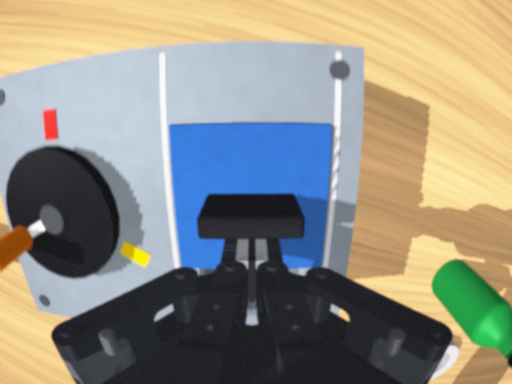

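Request:
apply_moves(
  series=[
    [0,[0.011,0.0035,0],0],
    [0,[0.02,0.0063,0],0],
    [0,[0.026,0.0082,0],0],
    [0,[0.03,0.0095,0],0],
    [0,[0.032,0.0101,0],0],
  ],
)

```text
time: 24.45
tool_pos: [602.6, -51.6, 103.5]
tcp_rot: [180.0, 0.4, 17.2]
ft_force: [-36.6, -8.9, 23.3]
finger_gap: -0.0
```

Run:
```python
from fit import *
s=sense();print(s['time'],s['tool_pos'],s['ft_force'],s['finger_gap'])
w=snap('wrist','w19');s=sense();print(s['time'],s['tool_pos'],s['ft_force'],s['finger_gap'])
```

```text
24.45 [602.59301015 -51.55083733 103.46385468] [-36.60748983  -8.86033998  23.29561395] -0.017625615333954372
24.5 [602.5188989  -51.54071382 103.47365765] [-30.43852229  -6.64300521  17.09176967] 0.0874063455565972
```

View pics/w19.png

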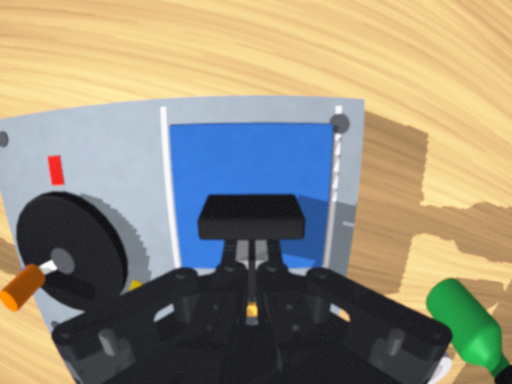

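Request:
apply_moves(
  series=[
    [0,[-0.015,-0.0047,0],0],
    [0,[-0.03,-0.0095,0.03],0],
    [0.5,[-0.065,-0.02,0.08],0],
    [0.9,[-0.11,-0.035,0.1],0],
    [1.0,[-0.127,-0.04,0.1],0],
  ],
)

```text
time: 25.12
tool_pos: [475.8, -92.4, 206.6]
tcp_rot: [179.8, 0.1, 17.1]
ft_force: [-0.3, -0.4, -0.4]
finger_gap: 54.6
```

Run:
```python
from fit import *
w=snap('wrist','w20');s=sense();print(s['time'],s['tool_pos'],s['ft_force'],s['finger_gap'])
t=snap('top'); c=t['color']; cv2.imwrite('pics/t20.png',np.hstack([cv2.resize(c[112:228,185:325],(480,400),interpolation=cv2.INTER_CUBIC),cv2.resize(c[212:262,345:395],(300,400)[:2],interpolation=cv2.INTER_CUBIC)]))
for m in spotter.masks_of(t,'silver_ring')[:4]:
    M=m['mask'].astype(np.uint8)
    cs,_=cv2.findContours(M,cv2.RETR_EXTERNAL,cv2.CHAIN_APPROX_NONE)
    cs=max(cs,key=len); (u,v),ax,an=cv2.fitEllipse(cs)
    print(m['p'],u,v,ax,ray(t,(u,v),14))
```

```text
25.175 [474.33859156 -92.56060526 205.41108413] [ 1.54262252 -1.74200407 -0.19880918] 61.57400084480318
0.78 368.6293029785156 236.21612548828125 (22.65673065185547, 24.288257598876953) [ 388.60036264 -305.90834332   14.        ]
0.69 413.8894958496094 239.8941192626953 (30.570804595947266, 33.64967727661133) [ 377.6534012  -428.10263089   14.        ]
0.6 238.7421112060547 167.76971435546875 (75.06683349609375, 115.00537872314453) [580.12993212  46.72766718  14.        ]
```

View pics/w20.png

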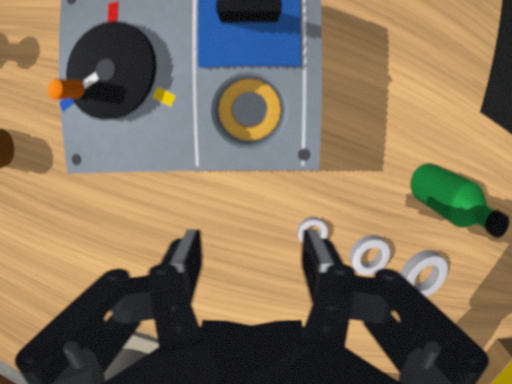

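Request:
apply_moves(
  series=[
    [1,[-0.02,-0.05,0],0],
    [1,[-0.04,-0.105,0],0],
    [1,[-0.063,-0.16,-0.03],0],
    [1,[-0.082,-0.205,-0.08],0],
    [1,[-0.0853,-0.2134,-0.1],0],
  ],
)

```text
time: 25.9
tool_pos: [389.5, -306.5, 101.6]
tcp_rot: [-180.0, 0.3, 17.0]
ft_force: [0.5, 0.7, -0.4]
finger_gap: 85.9
```

Request:
apply_moves(
  series=[
    [1,[0,0,0],0],
    [1,[0,0,0],0],
  ],
)

```text
time: 26.15
tool_pos: [390.4, -306.2, 102.1]
tcp_rot: [-180.0, 0.3, 17.0]
ft_force: [1.4, -0.4, 0.5]
finger_gap: 85.3
```

```bash
cat > ring.py <<'E'
from fit import *
import sys
w=snap('wrist',sys.argv[1]);s=sense();T=s['tool_pos'];print(s['time'],T,s['tcp_rot'],s['ft_force'],s['finger_gap'])
zt=float(sys.argv[2]) if len(sys.argv)>2 else 18.
x0,y0=float(sys.argv[3]),float(sys.argv[4])
g=np.arange(-60,60,.25); X,Y=np.meshgrid(g,g)
uv=fproj(w,np.c_[x0+X.ravel(),y0+Y.ravel(),np.full(X.size,zt)]).astype(np.float32)
U=cv2.remap(w['color'],uv[:,0].reshape(X.shape),uv[:,1].reshape(X.shape),cv2.INTER_LINEAR)
cv2.imwrite('pics/%s_u.png'%sys.argv[1],U)
E
python3 ring.py r21 18 389 -306
```

```text
26.2 [ 390.88116997 -306.36677797  102.87291462] [179.96119082   0.26732806  17.05587316] [-0.07043126 -0.64850427 -0.21187853] 85.14618042219386
```

View pics/r21.png

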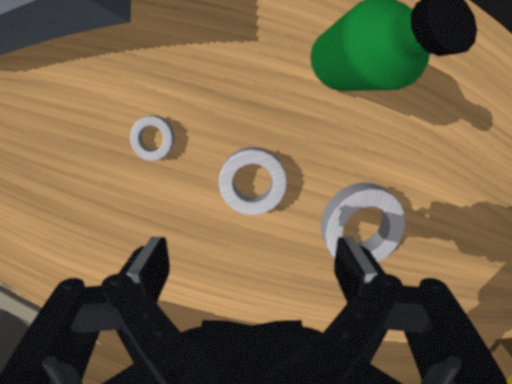

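View pics/r21_u.png

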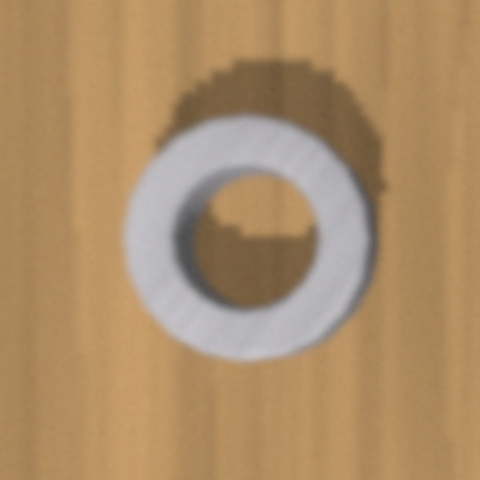

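Request:
apply_moves(
  series=[
    [0.9,[-0.0004,-0.0004,-0.05],0],
    [0.9,[-0.0004,-0.0004,-0.095],0],
    [0.9,[-0.0004,-0.0004,-0.105],0],
    [0.9,[-0.0004,-0.0004,-0.105],0],
  ],
)

```text
time: 26.7
tool_pos: [391.4, -306.8, -0.9]
tcp_rot: [179.9, 0.2, 17.1]
ft_force: [1.5, 0.2, 0.5]
finger_gap: 77.1
```

```bash
python3 ring.py r22 18 389 -306
python3 - <<'E'
from h import *
p=snap('scene'); cv2.imwrite('pics/s22.png',cv2.resize(p['color'][100:210,150:270],(655,600),interpolation=cv2.INTER_CUBIC))
E
```

```text
26.75 [ 3.92067750e+02 -3.07565758e+02  1.80645914e-02] [179.82207202   0.18472557  17.10040228] [ 0.16549245 -0.87870001  0.30517334] 76.72712884780265
```

View pics/r22.png

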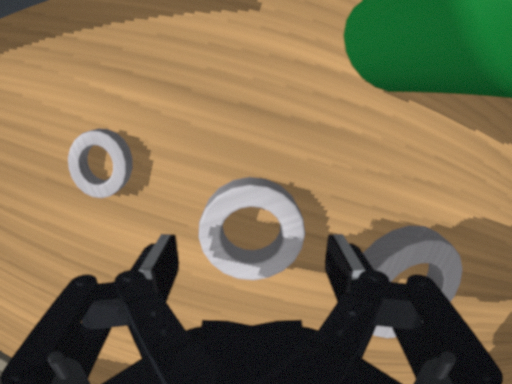

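View pics/s22.png

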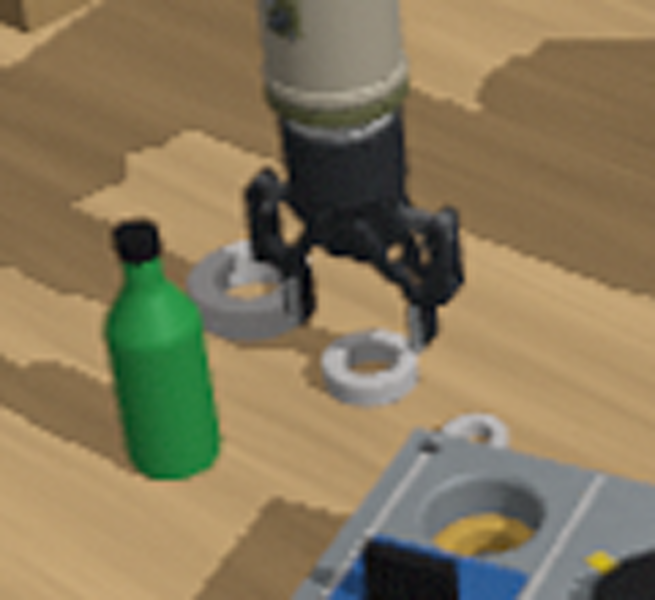

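Request:
apply_moves(
  series=[
    [0.9,[-0.0015,0.0008,-0.008],0],
    [0.9,[-0.0015,0.0008,-0.016],0],
    [0.9,[-0.0015,0.0008,-0.018],0],
    [0.9,[-0.0015,0.0008,-0.018],0],
  ],
)

```text
time: 27.3
tool_pos: [390.5, -307.0, -18.0]
tcp_rot: [179.8, 0.2, 17.1]
ft_force: [-0.9, 0.4, -0.5]
finger_gap: 76.8
```

```bash
python3 ring.py r23 18 389 -306
python3 - <<'E'
from h import *
p=snap('scene'); cv2.imwrite('pics/s23.png',cv2.resize(p['color'][130:190,180:250],(700,600),interpolation=cv2.INTER_CUBIC))
E
```

```text
27.35 [ 390.65631739 -307.09233943  -17.74889724] [1.79792382e+02 1.70185849e-01 1.70848744e+01] [0.18290678 0.62278685 0.64509956] 76.746746567222
```

View pics/r23.png

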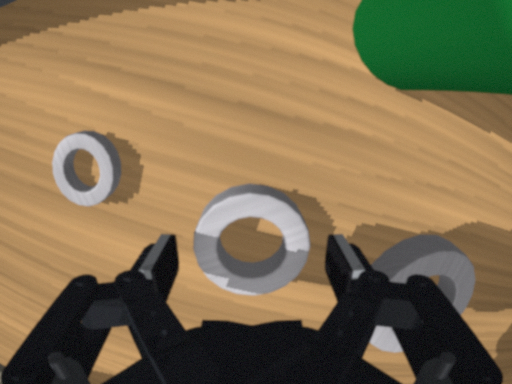

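View pics/s23.png

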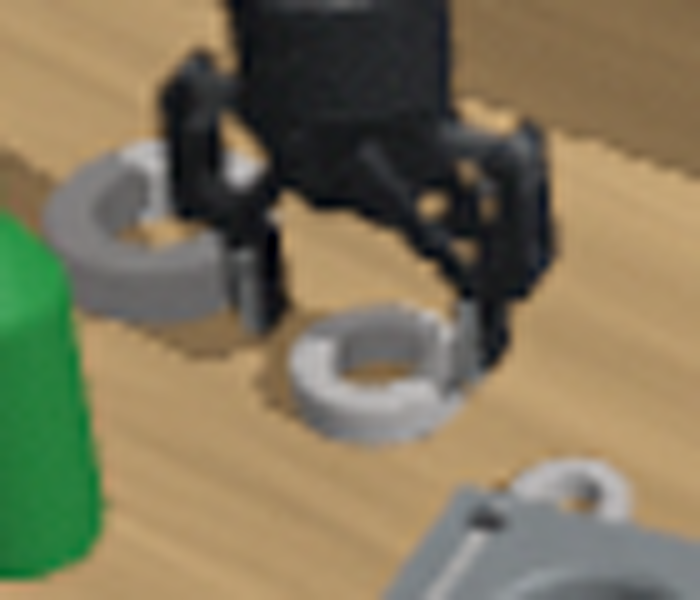

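Run:
```python
from h import *
p=snap('scene'); s=sense(); T=s['tool_pos'].copy(); T[2]=0; print(s['tool_pos'])
R=cv2.Rodrigues(np.array([0,0,np.radians(17.1)]))[0]
for z in (0,5,10,15,20,25): print(z,((proj(p,[T+R@np.array([a,b,z]) for b in (-42,42) for a in(-11,0,11)])-[180,130])*10).round().tolist())
```

```text
[ 390.84124485 -307.25833202  -17.50594629]
0 [[289.0, 352.0], [275.0, 369.0], [260.0, 387.0], [498.0, 403.0], [485.0, 421.0], [471.0, 438.0]]
5 [[287.0, 341.0], [273.0, 358.0], [259.0, 376.0], [497.0, 392.0], [484.0, 409.0], [470.0, 427.0]]
10 [[286.0, 330.0], [272.0, 347.0], [258.0, 364.0], [496.0, 381.0], [483.0, 398.0], [469.0, 416.0]]
15 [[285.0, 319.0], [270.0, 336.0], [256.0, 353.0], [495.0, 369.0], [482.0, 387.0], [468.0, 405.0]]
20 [[283.0, 308.0], [269.0, 325.0], [255.0, 342.0], [494.0, 358.0], [481.0, 376.0], [467.0, 394.0]]
25 [[282.0, 296.0], [268.0, 313.0], [253.0, 331.0], [493.0, 347.0], [480.0, 364.0], [466.0, 382.0]]
```

Request:
apply_moves(
  series=[
    [0.9,[-0.0003,0.0005,-0.005],0],
    [0.9,[-0.0003,0.0005,-0.0105],0],
    [0.9,[-0.0003,0.0005,-0.0105],0],
    [0,[-0.0003,0.0005,-0.0105],0],
    [0,[-0.0003,0.0005,-0.0105],0],
  ],
  grip_force=30,
)

```text
time: 28.08
tool_pos: [390.8, -307.0, -27.7]
tcp_rot: [179.7, 0.1, 17.1]
ft_force: [-0.2, 0.3, 0.1]
finger_gap: 60.0
```

```bash
python3 ring.py r24 18 389 -306
python3 - <<'E'
from h import *
p=snap('scene'); cv2.imwrite('pics/s24.png',cv2.resize(p['color'][130:190,180:250],(700,600),interpolation=cv2.INTER_CUBIC))
E
```

```text
28.125 [ 390.73513045 -306.93799877  -27.79882235] [1.79742370e+02 1.40640328e-01 1.70838495e+01] [-0.55048035 -0.43993897  2.11138744] 59.531514958672965
```

View pics/r24.png

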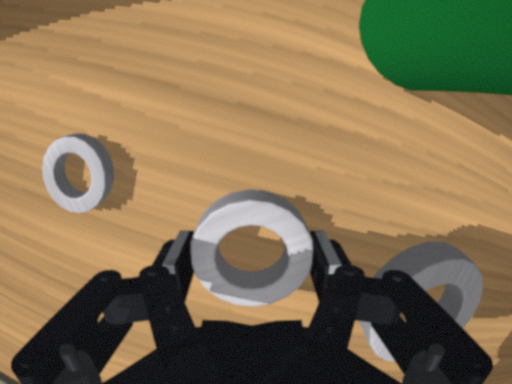

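View pics/s24.png

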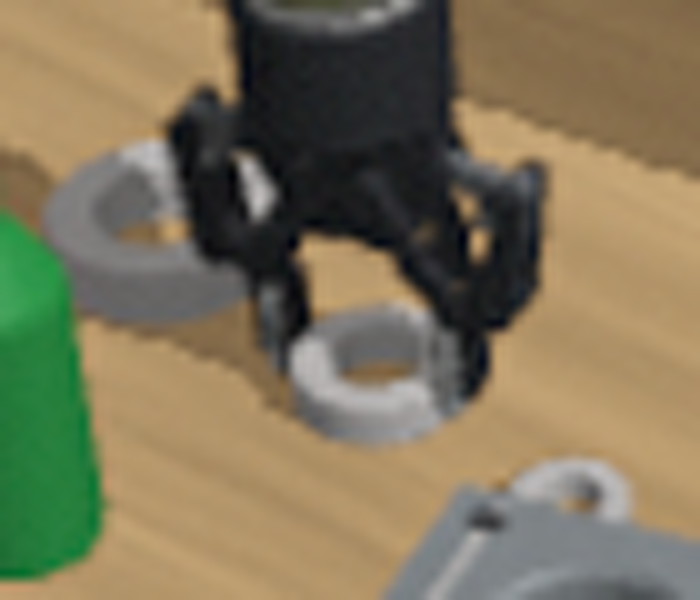

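```bash
cat > rc.py <<'E'
# ring centre (top face at z) from wrist picture: fit bright ring template
from fit import *
import sys
from scipy.optimize import minimize
z=float(sys.argv[1]); w=snap('wrist'); s=sense(); T=s['tool_pos']; g=cv2.cvtColor(w['color'],cv2.COLOR_BGR2HSV)
hsv=g.astype(np.float32); bright=cv2.GaussianBlur(((hsv[...,1]<50)&(hsv[...,2]>95)).astype(np.float32),(0,0),.8)
th=np.linspace(0,2*np.pi,180,endpoint=False)
def samp(c,r):
    uv=fproj(w,np.c_[c[0]+r*np.cos(th),c[1]+r*np.sin(th),np.full(180,z)]).astype(np.float32)
    return cv2.remap(bright,uv[:,0].reshape(1,-1),uv[:,1].reshape(1,-1),cv2.INTER_LINEAR).ravel()
def cost(c):
    return samp(c,16.5).sum()*.5 - samp(c,19.5).sum()+0.5*samp(c,14.5).sum()-samp(c,21).sum()
best=min(((cost((T[0]+a,T[1]+b)),a,b) for a in np.arange(-6,6.1,1) for b in np.arange(-6,6.1,1)))
m=minimize(lambda d:cost((T[0]+d[0],T[1]+d[1])),best[1:],method='Nelder-Mead'); 
yaw=np.radians(s['tcp_rot'][2]); d=m.x; print(s['time'],T,'offset world',d,'tool x %.2f, lateral %.2f'%(np.cos(yaw)*d[0]+np.sin(yaw)*d[1],-np.sin(yaw)*d[0]+np.cos(yaw)*d[1]),m.fun)
E
python3 rc.py 18
python3 - <<'E'
import cv2,numpy as np
a=cv2.imread('pics/r24_u.png'); print(a.shape)
E
```

```text
28.225 [ 390.70297993 -306.89183139  -27.81661024] offset world [ 2.3437500e-05 -2.0703125e-04] tool x -0.00, lateral -0.00 -357.3975524902344
(480, 480, 3)
```

View pics/r24_u.png

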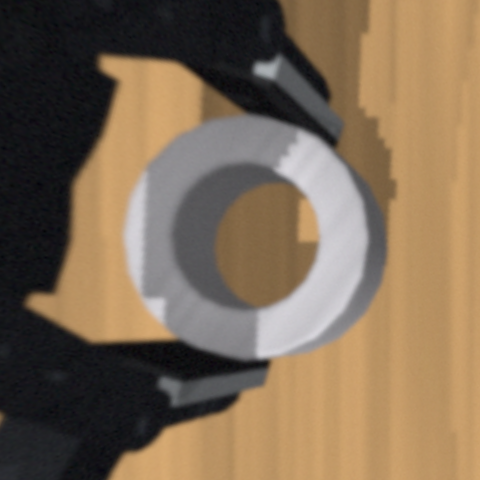

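Request:
apply_moves(
  series=[
    [0,[0,0,0.03],0],
    [0,[0,0,0.085],0],
    [0,[0.01,0.025,0.14],0],
    [0,[0.03,0.075,0.165],0],
    [0,[0.05,0.125,0.178],0],
  ],
)

```text
time: 28.85
tool_pos: [442.0, -181.4, 152.6]
tcp_rot: [179.6, -0.0, 17.0]
ft_force: [0.7, 0.1, -1.1]
finger_gap: 59.6
```

Request:
apply_moves(
  series=[
    [0,[0.02,0.05,0],0],
    [0,[0.035,0.08,0],0],
    [0,[0.037,0.09,0],0],
    [0,[0.037,0.09,0],0],
  ],
)

```text
time: 29.35
tool_pos: [478.7, -91.2, 152.3]
tcp_rot: [179.6, 0.0, 17.1]
ft_force: [0.5, 0.2, -0.6]
finger_gap: 59.6
```

```bash
cat > tube.py <<'E'
from fit import *
w=snap('wrist','w25');s=sense();T=s['tool_pos'];print(s['time'],T,s['tcp_rot'],s['ft_force'],s['finger_gap'])
for z,n in((110.,'m'),(83.,'g')):
    g=np.arange(-60,60,.25); X,Y=np.meshgrid(g,g)
    uv=fproj(w,np.c_[538+X.ravel(),-72+Y.ravel(),np.full(X.size,z)]).astype(np.float32)
    U=cv2.remap(w['color'],uv[:,0].reshape(X.shape),uv[:,1].reshape(X.shape),cv2.INTER_LINEAR)
    cv2.imwrite('pics/tube_%s.png'%n,U)
im=w['color']
print(w['rvec'],w['tvec'])
E
python3 tube.py
```

```text
29.4 [478.54540208 -91.89972621 152.33630981] [1.79590848e+02 3.33135320e-02 1.70150113e+01] [-1.25379909 -0.15493666 -0.63446993] 59.82144020940018
[-2.32281846  1.7180619   0.24858828] [-228.79604403  389.27652336  456.39789593]
```

View pics/w25.png

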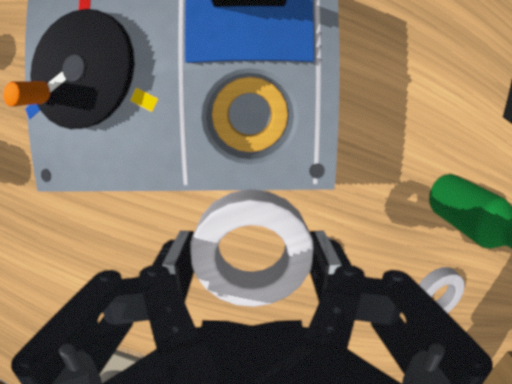

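View pics/tube_m.png

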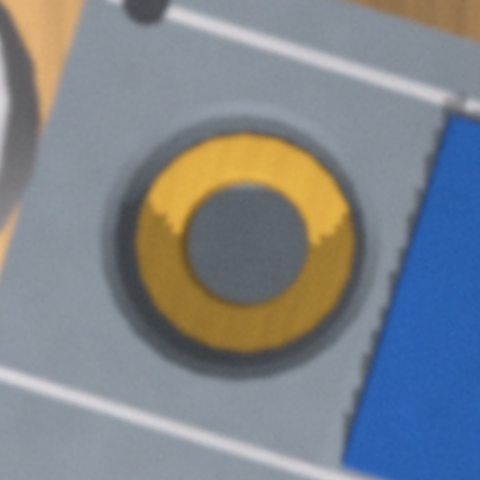

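View pics/tube_g.png

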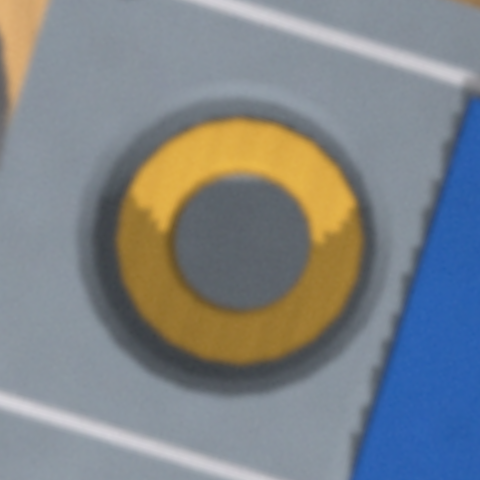

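Request:
apply_moves(
  series=[
    [0,[0.03,0.01,-0.01],0],
    [0,[0.055,0.0185,-0.03],0],
    [0,[0.0593,0.0201,-0.05],0],
    [0,[0.0593,0.0201,-0.058],0],
    [0,[0.0593,0.0201,-0.058],0],
  ],
)

```text
time: 30.02
tool_pos: [536.3, -72.4, 93.4]
tcp_rot: [179.6, 0.2, 17.0]
ft_force: [-0.6, 0.5, -0.1]
finger_gap: 60.1
```

```bash
cat > ins.py <<'E'
from fit import *
import sys
w=snap('wrist',sys.argv[1]);s=sense();T=s['tool_pos'];print(s['time'],T,s['tcp_rot'],s['ft_force'],s['finger_gap'])
p=snap('scene'); cv2.imwrite('pics/%s_s.png'%sys.argv[1],cv2.resize(p['color'][150:230,190:280],(675,600),interpolation=cv2.INTER_CUBIC))
E
python3 ins.py i26
```

```text
30.075 [537.12380302 -72.41489645  94.4049177 ] [1.79594205e+02 6.49319292e-02 1.69714622e+01] [-0.13887169  0.50224426 -0.09562913] 59.7108729680405
```

View pics/i26.png

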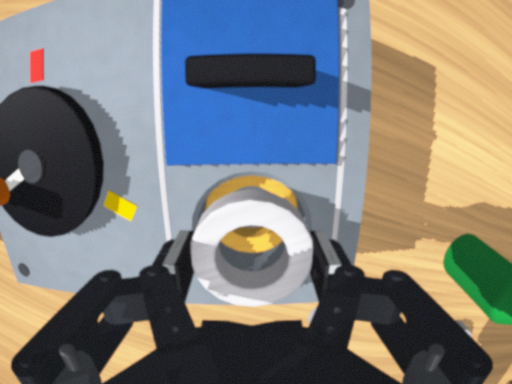

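View pics/i26_s.png

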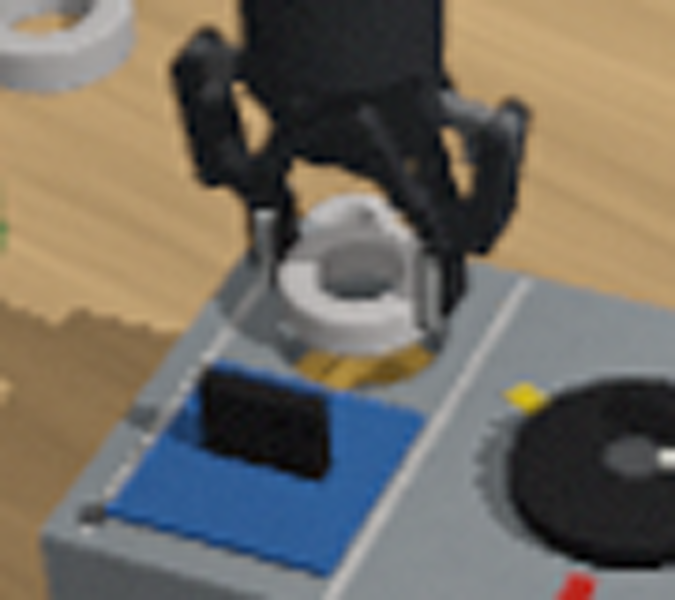

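Request:
apply_moves(
  series=[
    [0,[0.0006,0.0005,-0.005],0],
    [0,[0.0006,0.0005,-0.0105],0],
    [0,[0.0006,0.0005,-0.0125],0],
    [0,[0.0006,0.0005,-0.0125],0],
  ],
)

```text
time: 30.62
tool_pos: [538.0, -71.7, 82.2]
tcp_rot: [179.6, 0.0, 17.0]
ft_force: [-0.2, -0.7, -1.5]
finger_gap: 59.9
```

```bash
python3 -c "
from h import *
s=sense();print(s['time'],s['tool_pos'],s['ft_force'],s['finger_gap'])"
```

```text
30.625 [538.01793681 -71.74700413  82.17397702] [-0.21242629 -0.66977973 -1.53562705] 59.9301786508386
```

Over the mouth with no load on the wrist. Going down slowly.

Request:
apply_moves(
  series=[
    [0,[-0.0001,0,-0.002],0],
    [0,[-0.0001,0,-0.004],0],
    [0,[-0.0001,0,-0.006],0],
    [0,[-0.0001,0,-0.006],0],
  ],
)

```text
time: 31.12
tool_pos: [538.0, -71.8, 76.7]
tcp_rot: [179.6, 0.0, 17.0]
ft_force: [-2.6, 0.5, 5.8]
finger_gap: 59.5
```

```bash
python3 ins.py i27
```

```text
31.175 [538.0047644  -71.75641313  76.64456293] [1.79579229e+02 2.55685303e-02 1.69856319e+01] [-2.55574436  0.72824404  4.58883022] 59.671475556876125
```

View pics/i27.png

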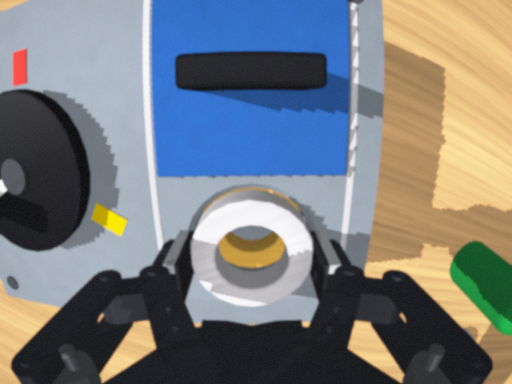

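View pics/i27_s.png

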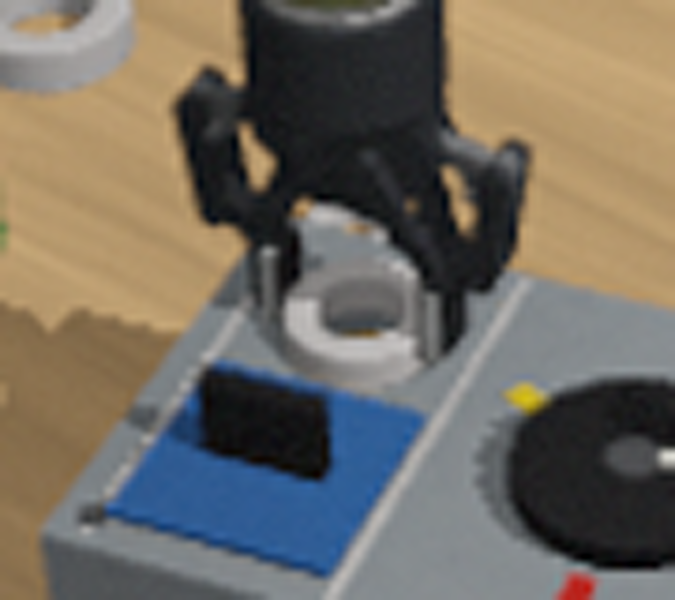

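Request:
apply_moves(
  series=[
    [0,[-0.0007,0.0002,0],0],
    [0,[-0.0007,0.0002,-0.001],0],
    [0,[-0.0007,0.0002,-0.002],0],
    [0,[-0.0007,0.0002,-0.002],0],
  ],
)

```text
time: 31.72
tool_pos: [537.8, -71.6, 76.5]
tcp_rot: [179.5, -0.0, 17.0]
ft_force: [-7.5, 1.2, 16.2]
finger_gap: 59.6
```

```bash
python3 -c "
from h import *
s=sense();print(s['time'],s['tool_pos'],s['ft_force'],s['wrist_torque'],s['finger_gap'])"
```

```text
31.725 [537.82389458 -71.64365113  76.50728862] [-7.52275526  1.18702726 16.19487293] [0.67915199 1.31940578 0.24479533] 59.64170248489207
```

Request:
apply_moves(
  series=[
    [0,[-0.0005,0,0.0015],0],
    [0,[-0.002,0,0.0015],0],
    [0,[-0.002,0,0.0],0],
    [0,[-0.002,0,-0.001],0],
    [0,[-0.002,0,-0.001],0],
  ],
)

```text
time: 32.35
tool_pos: [537.7, -71.8, 76.7]
tcp_rot: [179.5, -0.2, 17.0]
ft_force: [6.0, 0.1, 4.9]
finger_gap: 59.7
```

```bash
python3 ins.py i28
```

```text
32.4 [537.66476943 -71.79717194  76.70826111] [179.4583777   -0.24109129  17.00117813] [5.14148951 0.67019713 5.29363449] 59.80505463337544
```

View pics/i28.png

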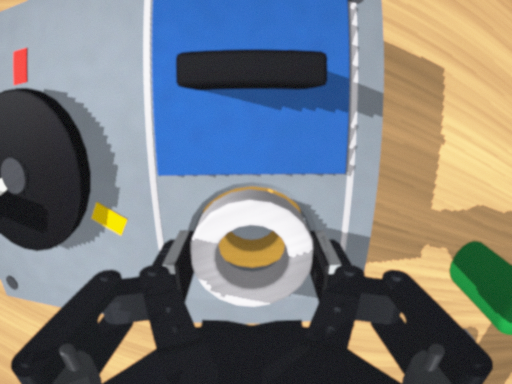

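Request:
apply_moves(
  series=[
    [0,[0.0002,0,0.001],0],
    [0,[0.0002,0,0.001],0],
    [0,[0.0002,0,0.001],0],
  ],
)

```text
time: 32.83
tool_pos: [537.7, -71.8, 77.5]
tcp_rot: [179.5, -0.2, 17.0]
ft_force: [2.4, 0.7, -0.0]
finger_gap: 59.6
```

```bash
python3 -c "
from h import *
s=sense();print(s['time'],s['tool_pos'],s['ft_force'],s['wrist_torque'],s['finger_gap'])"
```

```text
32.825 [537.74312361 -71.79215462  77.46787842] [ 2.35741013  0.67344504 -0.01327471] [ 0.01598426 -0.46333074  0.0020617 ] 59.64448997367313
```

Request:
apply_moves(
  series=[
    [0,[0.0005,0,0],0],
    [0,[0.0005,0,0],0],
    [0.85,[0.0005,0,0],0],
    [0.85,[0.0005,0,0],0],
    [0.85,[0.0005,0,0],0],
  ],
)

```text
time: 33.45
tool_pos: [538.1, -71.8, 77.3]
tcp_rot: [179.5, -0.2, 17.0]
ft_force: [-1.0, -0.2, 0.2]
finger_gap: 72.7
```

```bash
python3 ins.py i29
```

```text
33.5 [538.09507428 -71.77450506  77.37513475] [179.47317252  -0.2138175   16.99920107] [ 0.08414352  0.46850989 -0.03821801] 72.2908604881715
```

View pics/i29.png

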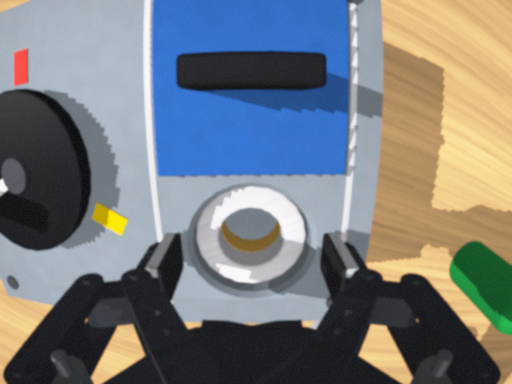

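View pics/i29_s.png

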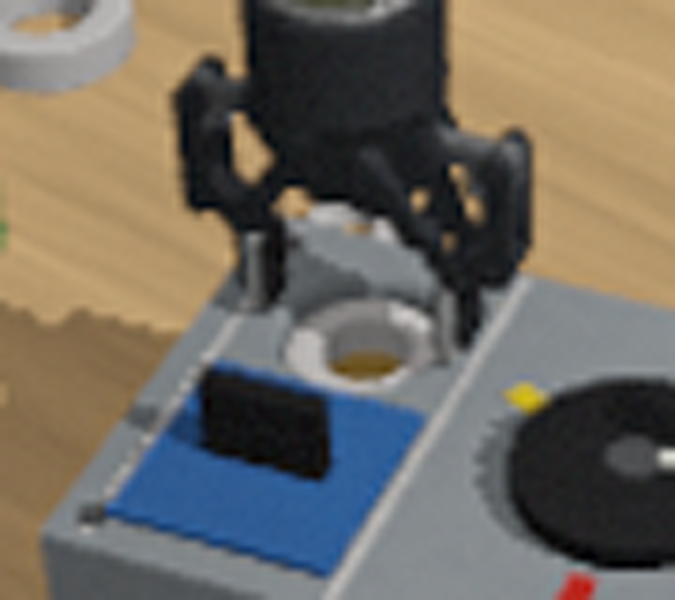

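Request:
apply_moves(
  series=[
    [0.85,[0,0,0.04],0],
    [0.85,[-0.01,-0.003,0.1],0],
    [0.85,[-0.03,-0.01,0.11],0],
    [0.85,[-0.045,-0.014,0.11],0],
    [0.85,[-0.045,-0.014,0.11],0],
  ],
)

```text
time: 34.17
tool_pos: [492.8, -86.0, 187.7]
tcp_rot: [179.4, -0.3, 17.0]
ft_force: [1.1, -0.1, 0.0]
finger_gap: 72.4
```

```bash
cat > chk.py <<'E'
from fit import *
import sys
w=snap('wrist',sys.argv[1]);s=sense();print(s['time'],s['tool_pos'],s['ft_force'])
Us=[]
for z in(101.,110.):
    g=np.arange(-48,48,.25); X,Y=np.meshgrid(g,g)
    uv=fproj(w,np.c_[537.9+X.ravel(),-71.8+Y.ravel(),np.full(X.size,z)]).astype(np.float32)
    Us.append(cv2.remap(w['color'],uv[:,0].reshape(X.shape),uv[:,1].reshape(X.shape),cv2.INTER_LINEAR))
cv2.imwrite('pics/%s_u.png'%sys.argv[1],np.hstack(Us))
E
python3 chk.py k30
```

```text
34.225 [493.1823851  -85.81001938 187.45818916] [-0.22811135 -0.69515171  0.10840807]
```

View pics/k30.png

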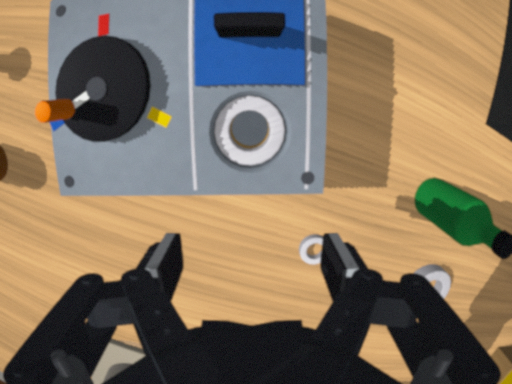

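View pics/k30_u.png

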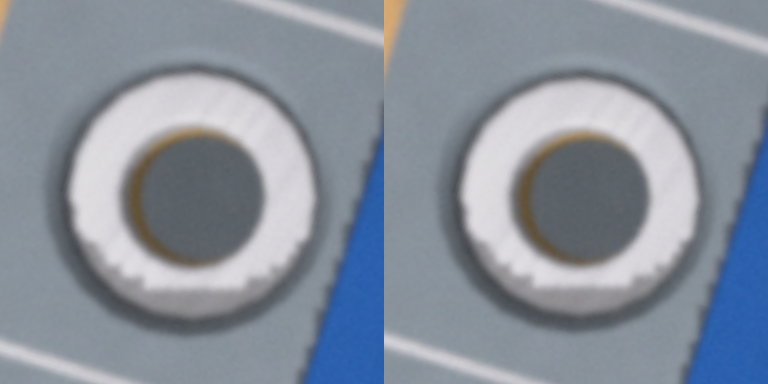

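```bash
python3 pa.py u31
python3 - <<'E'
from fit import *
t=snap('top','t31'); cv2.imwrite('pics/t31c.png',cv2.resize(t['color'][100:260,80:430],(770,352),interpolation=cv2.INTER_CUBIC))
for q in ['oil_bottle','grease_jar','hub']:
    print(q,[(np.round(c2w(t,d['xyz'])).tolist(),round(d['p'],2)) for d in spotter.search_frame(t,q)][:2])
E
```

```text
34.275 [493.36558086 -85.71314347 187.29449243] [-0.70534774  0.14617394  0.07268796]
12 17 609 pointer q 248.2 R0.988
17 22 518 pointer q 249.6 R0.995
22 27 377 pointer q 249.5 R0.998
red q 359.1 r 60.1 n 2343
yellow q 119.6 r 59.5 n 2299
blue q 244.3 r 63.8 n 983
oil_bottle [([513.0, -338.0, 113.0], 0.58)]
grease_jar [([380.0, 305.0, 79.0], 0.83), ([518.0, 89.0, 164.0], 0.2)]
hub [([532.0, 381.0, 90.0], 0.77)]
```

View pics/t31c.png

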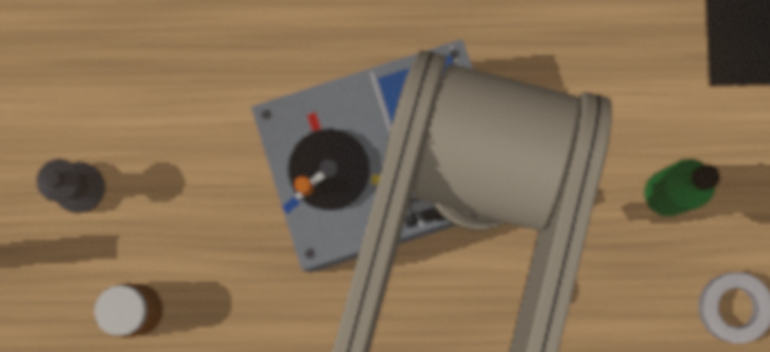

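View pics/u31.png

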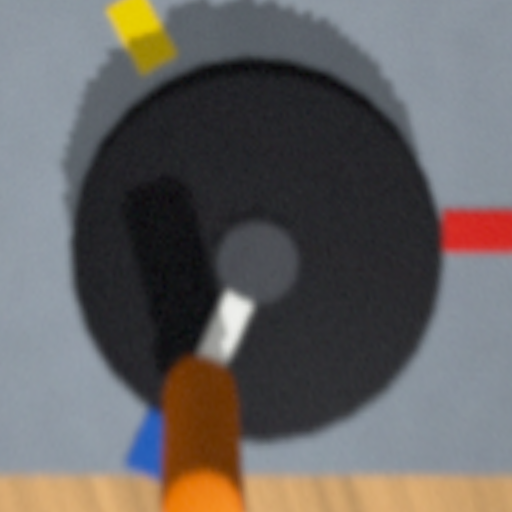

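Request:
apply_moves(
  series=[
    [0.85,[-0.01,0.045,0.02],0],
    [0.85,[-0.02,0.095,0.02],0],
    [0.85,[-0.023,0.125,0.02],0],
    [0.85,[-0.023,0.129,0.02],0],
    [0.85,[-0.023,0.129,0.02],0],
  ],
)

```text
time: 35.1
tool_pos: [470.5, 43.3, 206.8]
tcp_rot: [179.5, -0.2, 17.1]
ft_force: [-0.3, 0.4, -0.2]
finger_gap: 72.3
```

```bash
python3 pa.py u32; python3 -c "
from h import *
w=snap('wrist'); cv2.imwrite('pics/w32c.png',cv2.resize(w['color'][40:200,160:400],(790,527),interpolation=cv2.INTER_CUBIC))"
```

```text
35.15 [470.52522869  42.83248541 206.83582398] [0.15736056 0.82728284 0.55526939]
12 17 601 pointer q 245.9 R0.988
17 22 521 pointer q 247.1 R0.995
22 27 292 pointer q 247.2 R0.997
red q 0.1 r 60.5 n 2178
yellow q 119.2 r 60.3 n 2277
blue q 245.4 r 61.7 n 1710
```

View pics/u32.png

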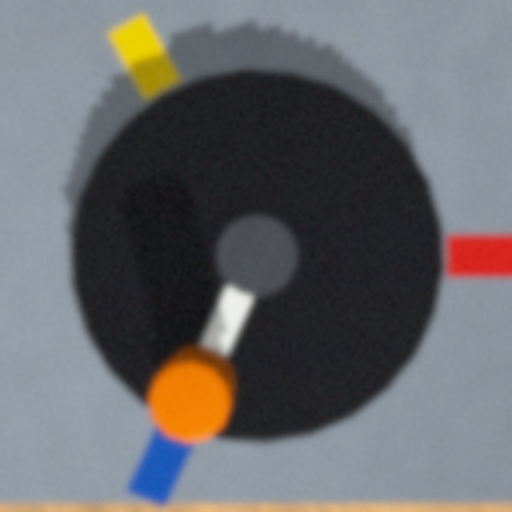

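View pics/w32c.png

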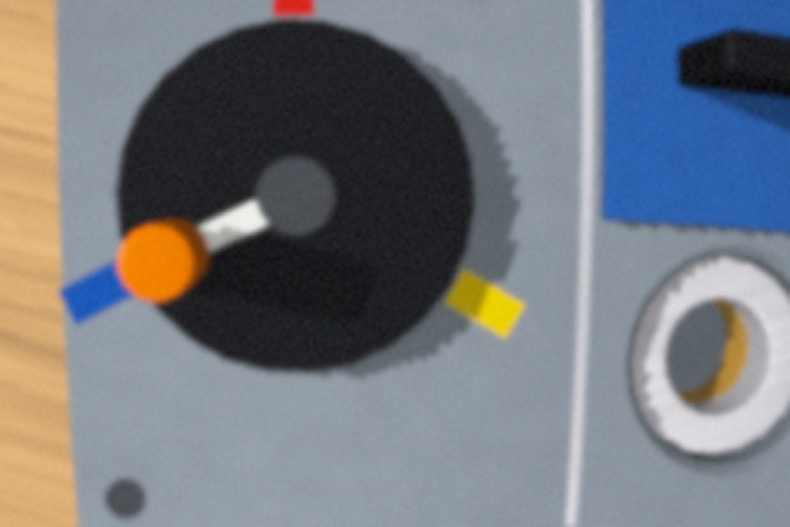

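```bash
python3 -c "
from h import *
print(sense()['time'],hand_in())"
```

```text
the job is handed in; nothing more can be done
35.2 None
```

The safe is unlocked, the blue cover is fully open, and the middle-sized silver ring lies flat on the gold ring in the tube. I handed the job in at 35.2 s, with the hand clear of everything.

**What I did**
- **Dial:** I turned it clockwise past red once and stopped on red the second time. Then anticlockwise past yellow once, stopping on yellow the second time, and clockwise straight to blue. I paused for at least half a second on each colour.
- **Cover:** I pushed it open by its fin until it met its stop, at about 37 N.
- **Ring:** I lowered it into the tube mouth and released it.

**Last checks**
- **Ring:** in the picture it measures 62 mm across at the expected height, about 9 mm below the deck, and is less than 1 mm off centre.
- **Dial:** the pointer, spinner and blue mark line up. The pointer reads about 246–247° and blue is at 245.4°, which is within the roughly 2° I can measure. The stops on red and yellow read within about 1° and did not overrun, to that accuracy.
- **Bystanders:** the top camera puts the bottle, jar and hub within about 4 mm of where they started, which is the network's own accuracy.

**What disagreed**
- **Fingertip height:** `r.tip_extent` says the fingertips stand 11 mm ahead of the TCP. In all the pictures they stood about 30 mm behind it, so my first close on the spinner passed above it. After that I set heights from the pictures and by touch.
- **Insertion:** on the way into the tube, something touched at up to 16 N, probably the fingertips on the deck. I backed off about 1 mm before releasing the ring.

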